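Shut the dish dryer with the window pole and start it

ROBOT

A 6-joint arm with a two-finger parallel gripper is mounted at the origin on the work surface. World frame = base frame: x ahead of the robot, y to its left, z up, the work surface at z = 0. Lengths are in m, angles in rad, forces in N, time in s.
With the tool pointing down it reaches from about 0.3 to 0.775 m from the base axis. Payload 14.6 kg.
Tool frame: the origin (TCP) lies midway between the tips of the shut fingers; the grasp point (between the pads) lies 19 mm behind it; z points along the fingers, y is the line along which they close (so a half turn about z gives the same grasp; the last joint's range is limited). The gripper opens to 94 mm and grips with 3 to 60 N. Pads are 16 mm wide; open, the fingers measure 119 mm over their backs; the gripper's body (75 mm by 177 mm) begins 78 mm behind the grasp point.
Start: joints at [-1.328, 0.3, 1.521, -0, 1.321, -0.067], TCP at [0.168, -0.524, 0.205] pointing down, gripper open.
Joint ranges: [-3.03, 3.03], [-0.79, 2.21], [0.23, 2.52], [-1.04, 4.18], [0, 3.07], [-2.55, 2.55]. Speed limits (rad/s): [2.22, 2.22, 2.57, 3.14, 3.14, 3.14].

INTERFACE

Orientations are given as [roll, pitch, yaw] about the fixed x, y, z axes, in that order (R = Rz(yaw) Ry(pitch) Rx(roll)).
In Python, from station import ctrl gives the robot as it stands. The module is installed in compiled form; this text tells all that it offers.
- The arm moves only by the tool servo_tool, never from a script. Its argument "plan" is a list of rows, each a list of 7 numbers: the opening in per cent of the stroke, from 0 (shut) to 100 (fully open), then the shift along the tool's x, y, z in m, then the turn, a rotation vector about the tool's x, y, z in rad. A call has exactly 8 rows; each row shifts and turns the commanded pose from where the row before left it, along the tool's axes as they then stand; what a row does not reach is not made up. A row lasts 1/8 s, in which the tool goes at most 62.5 mm and 10.7 degrees, less where a joint would pass 70% of its speed; a pose out of reach is approached as far as the arm can. A call with a gripper value outside its range is refused whole. The fingers move at their own pace and stop on an object; "force" is the grip in N (left out, the last holds). Time passes only in rows, so rows that do not move let the fingers close, or fill a call up. It gives the time, the measured TCP pose, the force, the opening and the grip force at its end, in the units of the state.
- ctrl.get_obs(): the state, without advancing time (a new reading comes with each control period).
- ctrl.camera(name): name is "scene" or "side" or "wrist"; returns a dict with "pixels" (400x640x3 uint8, red, green, blue), "z_map" (400x640 float32, m along the optical axis (not along the pixel's ray), 0 where there is no reading), "mtx" (3x3 intrinsics, pixels), "pose" (4x4, takes a point from camera to world coordinates). Camera axes: x right, y up, looking along -z (the intrinsics and any distortion apply to the point x, -y, -z); pixel columns grow to the right and rows downward; lengths in m; the calibration is good to about 2 mm. A picture is of the moment at which its call begins.
- ctrl.hand_in(): hands the job in; it is judged then, once.
The state is a dict: "time_s": time; "qpos": joint angles; "joint_vel": joint speeds; "tau": joint torques, N m; "ee_pos": TCP position; "eef_rot": TCP orientation; "force": force on the tool from outside, world axes, zero at the start; "moment": the same for the moment, N m; "grip_width": finger opening in m; "grip_force": force on a finger pad.
Only numpy, scipy, OpenCV 4.12 (cv2) and the standard library are available. Lean on these libraries where they do the work, as an engineer would, in place of code of your own. Each camera call takes 0.05 s, during which the arm holds its last target. There are 200 camera calls.

TASK

Shut the dish-drying cabinet and start it: take the hooked pole from its rest, hook it into the ring on the clear shutter, pull the shutter fully down with the pole (no hand on the shutter), and lay the pole back in its rest, hook hanging down as it was. Then lift the grey guard hood well open, flip the toggle beneath it fully over towards the hood's hinge, and lower the hood fully shut again. Leave the bowl, sugar jar, game case and spoon rest where they are.

Things in the scene. Friction and masses are not known exactly. Their poses are not given: they have to be found in the camera images.
- cabinet: Fixed dish-drying cabinet on the bench, 200 (x) x 300 (y) x 370 mm high: white base (30 high) and top, aluminium posts, clear side, back and upper front panels. Origin: centre of its underside; its front faces its own -x, guides on the front reach to x = -114 mm.
- shutter: Clear sash, 266 x 170 mm, with aluminium rails and pull ring, sliding on the cabinet's front. Origin: centre of the ring, 285 mm above the bench when fully up, 155 when shut on its stop. Axes as the cabinet's. Level steel ring: mean radius 26 mm, bar 8 mm thick, hole 44 mm. Face of the sash rail 30 mm on the +x side, joined by a 22 mm wide lug.
- ring_bar (a point): Middle of the ring's bar on the robot's side (26 mm on the -x side of the ring's centre): the bar the hook goes over, prong inside the ring. The sash has stiff guides and stays where it is left: about 3 N pulls it down, about 7 N pushes it up.
- rest: Fixed steel pole rest: base plate 130 x 70 x 6 mm, two upright cheeks 8 mm thick, 62 mm wide at x = -44 and +44 mm (80 mm free between), each with a flared notch: floor 45 mm above the bench, 24 mm wide at the bottom, 42 at the top, which is 67 mm high. Origin: centre of the underside; the pole lies along its x, hook to +x.
- pole: Short pole, 206 mm long, 0.1 to 0.17 kg: wooden square grip 124 x 20 x 20 mm, then an 8 mm thick aluminium rod with a hook. Origin: centre of the grip, 55 mm above the bench when lying in the rest (within 12 mm of the rest's centre along x). x along the pole to the hook, z up as it lies; the hook hangs down.
- hook (a point): Point in the hook's mouth, at (124, 0, -11.5) mm of the pole, where a hooked bar sits. In the pole's x-z plane (mm) the rod's centre line runs from (60, 0) to the corner (118, 0), by a 24 mm bridge to (140, -10), and by a 32 mm prong back to its end (126, -39). With the pole's x raised 25 degrees the bridge is level and the prong points straight down, so it drops over a bar from above.
- switchbox: Fixed white switch box 130 (x) x 100 (y) x 28 mm high. Origin: centre of its underside; x points from the hood's tongue to the hood's hinge.
- hood (a joint): Angle of the grey guard hood in rad: 0 = shut on the box, 1.85 = fully open. Friction hinge: it stays where it is left; about 0.7 N at the tongue moves it. The hood covers 90 (x) x 76 (y) mm, from x = -45 to 45 mm of the box, and its top is 75 mm above the bench when shut.
- hood_hinge (a point): Point on the hood's hinge axis (along the box's y) at x = 45 mm, 30 mm above the bench.
- tongue (a point): Grip point on the hood's tongue: a tab 25 mm wide (y), 10 mm thick, 52 mm long in front of the hood; this point is 32 mm out from the hood's front face, 122 mm in front of the hinge and 30 mm above it when shut; it turns with the hood.
- switch (a joint): Angle of the steel toggle under the hood in rad: 0 = off, leaning 0.45 rad to the box's -x; 0.9 = on, fully over, leaning 0.45 rad to +x. Stays where it is left; about 1 N at the tip moves it. Pivot at the box's centre, 30 mm above the bench.
- switch_tip (a point): Centre of the toggle's ball tip (14 mm diameter), 30 mm from its pivot.
- bowl: Bystander: loose white ceramic ramen bowl standing inside the cabinet, rim 160 mm, 70 mm high. Origin: centre of its underside.
- jar: Bystander: loose white lidded sugar jar, 82 mm diameter, 118 mm high. Origin: centre of its underside.
- case: Bystander: loose flat black game case 135 x 190 x 15 mm with a steel spring clip (22 mm high) on its -x edge. Origin: centre of its underside.
- spoonrest: Bystander: loose stainless spoon rest, 100 mm dish with a handle to its +x, 193 mm long, 12 mm high. Origin: centre of the dish's underside.
Things that resemble listed ones, but are neither listed nor needed, are in the scene too. There is more than one size of the pole; the job needs the largest.

How it is judged:
On the way, in this order (a step that is already met when the one before it is completed fails the run):
1. the pole's hook is in the ring and has begun to pull the shutter down (distance between hook and ring_bar below 0.02 m and contact force between pole and shutter above 0.3 N and z of shutter in the frame of cabinet below 0.23 m), for 0.05 s.
2. the shutter is fully down (z of shutter in the frame of cabinet below 0.163 m), for 0.1 s.
3. the pole lies released in its rest (x of pole in the frame of rest between -0.03 and 0.03 m and y of pole in the frame of rest between -0.01 and 0.01 m and z of pole in the frame of rest between 0.048 and 0.062 m and angle between pole's own z axis and vertical below 0.15 rad and linear speed of pole below 0.05 m/s and contact force between the fingers and pole below 0.05 N), for 0.1 s.
4. the guard hood is lifted well open (value of joint hood above 1.1 rad), for 0.1 s.
5. the toggle is flipped on (value of joint switch above 0.75 rad), for 0.1 s.
6. the hood is lowered shut (value of joint hood below 0.08 rad), for 0.1 s.
At the end, for the whole second after the job is handed in: Shutter within 8 mm of its bottom stop, pole released and at rest in both notches of its rest (within 30 mm along it, 10 mm across, 7 mm in height, upright within 0.15 rad, hook down), toggle at least 0.75 rad over (of 0.9), hood within 0.08 rad of shut (all of step 3 and z of shutter in the frame of cabinet below 0.163 m and value of joint switch above 0.75 rad and value of joint hood below 0.08 rad); the robot touches nothing.
It fails at once if the hand or arm touches the shutter (contact force between any of the fingers, the arm and shutter above 1 N).
It fails at once if the bowl is moved more than 30 mm (distance of bowl from where it was at the start of the episode above 0.03 m).
It fails at once if the sugar jar is moved more than 30 mm (distance of jar from where it was at the start of the episode above 0.03 m).
It fails at once if the game case is moved more than 30 mm (distance of case from where it was at the start of the episode above 0.03 m).
It fails at once if the spoon rest is moved more than 30 mm (distance of spoonrest from where it was at the start of the episode above 0.03 m).
It also fails if it takes over 72 s, if anything falls off the work surface, if the arm or the gripper's body presses on something with over 40 N, if the wrist force passes 120 N, or if a joint passes its speed limit or range.

## Working session

There is one attempt and no reset: what is moved stays moved. The work goes in short steps, Python scripts to look and compute and a tool call to move; the robot and the scene stay as the last step left them, time stands still between calls to the robot, and variables do not carry over. Pictures are saved under pics/ and viewed, at most 10 in all, crops included, and the job is handed in when it is done.

Besides the shell and the picture viewer there is one more tool, called as name([rows], argument=value, ...), one row to a line, values as JSON. servo_tool: Moves the arm, as the interface text tells. Its arguments: {"type":"object","properties":{"plan":{"type":"array","items":{"type":"array","items":{"type":"number"}}},"force":{"type":"number"}},"required":["plan"]}

```bash
mkdir -p pics
cat > h.py <<'E'
import numpy as np, cv2
from station import ctrl
from scipy.spatial.transform import Rotation as R
def cam(n):
    c=ctrl.camera(n); return {k:np.array(v) for k,v in c.items()}
def save(c,f,roi=None,s=1):
    p=c['pixels'][:,:,::-1]
    if roi: p=p[roi[1]:roi[3],roi[0]:roi[2]]
    cv2.imwrite(f,cv2.resize(p,None,fx=s,fy=s))
def ray(c,u,v):
    K=c['mtx'];d=np.array([(u-K[0,2])/K[0,0],-(v-K[1,2])/K[1,1],-1.0])
    return c['pose'][:3,3],c['pose'][:3,:3]@d
def onz(c,u,v,z):
    o,d=ray(c,u,v); return o+d*(z-o[2])/d[2]
def dep(c,u,v):
    o,d=ray(c,u,v); return o+d*c['z_map'][int(round(v)),int(round(u))]
def cloud(c):
    K=c['mtx'];z=c['z_map'];v,u=np.mgrid[:z.shape[0],:z.shape[1]]
    P=np.stack([(u-K[0,2])/K[0,0]*z,-(v-K[1,2])/K[1,1]*z,-z],-1)
    P=P@c['pose'][:3,:3].T+c['pose'][:3,3]; P[z==0]=np.nan; return P
def proj(c,p):
    q=(np.asarray(p)-c['pose'][:3,3])@c['pose'][:3,:3]
    K=c['mtx'];return K[0,0]*q[0]/-q[2]+K[0,2],K[1,1]*-q[1]/-q[2]+K[1,2]
def two(c1,a,c2,b):
    o1,d1=ray(c1,*a);o2,d2=ray(c2,*b)
    A=np.stack([d1,-d2],1);t=np.linalg.lstsq(A,o2-o1,rcond=None)[0]
    p,q=o1+d1*t[0],o2+d2*t[1]; return (p+q)/2,np.linalg.norm(p-q)
E
python3 - <<'E'
from h import *
np.set_printoptions(precision=4,suppress=True)
for n in ["scene","side","wrist"]:
    c=cam(n); np.savez(f'{n}0.npz',**c); save(c,f'pics/{n}0.png'); print(n,c['mtx'].tolist(),c['pose'].round(3).tolist(),(c['z_map']>0).mean(),c.keys())
print(ctrl.get_obs())
E
```

```text
scene [[492.08692286379016, 0.0, 317.10779722061886], [0.0, 492.08692286379016, 204.75860330020015], [0.0, 0.0, 1.0]] [[-0.796, -0.514, 0.318, 1.02], [0.605, -0.673, 0.427, 0.642], [-0.005, 0.532, 0.847, 1.442], [0.0, 0.0, 0.0, 1.0]] 0.99607421875 dict_keys(['pixels', 'z_map', 'mtx', 'pose'])
side [[478.8400795309445, 0.0, 318.2305850369185], [0.0, 478.8400795309445, 200.05031508150128], [0.0, 0.0, 1.0]] [[-0.684, 0.503, -0.528, -0.245], [-0.729, -0.462, 0.505, 0.757], [0.01, 0.731, 0.683, 1.198], [0.0, 0.0, 0.0, 1.0]] 0.99576171875 dict_keys(['pixels', 'z_map', 'mtx', 'pose'])
wrist [[293.8724303732948, 0.0, 319.831808603598], [0.0, 293.8724303732948, 199.8842111023716], [0.0, 0.0, 1.0]] [[0.305, 0.925, 0.228, 0.235], [-0.952, 0.297, 0.071, -0.503], [-0.002, -0.239, 0.971, 0.385], [0.0, 0.0, 0.0, 1.0]] 0.9958125 dict_keys(['pixels', 'z_map', 'mtx', 'pose'])
{'time_s': 0.15, 'qpos': array([-1.3276,  0.3003,  1.5214, -0.    ,  1.3207, -0.0666]), 'joint_vel': array([ 0.0006, -0.0031, -0.0018, -0.0006, -0.0009, -0.0008]), 'tau': array([  0.0006, -53.1961, -35.2821,   0.0708,   0.0236,  -0.0001]), 'ee_pos': array([ 0.1676, -0.5236,  0.205 ]), 'eef_rot': array([-3.1407, -0.    ,  0.3098]), 'force': array([ 0.1726, -0.5109, -0.1463]), 'moment': array([0.0224, 0.0039, 0.0409]), 'grip_force': 0.0, 'grip_width': 0.09389874292081164}
```

View pics/scene0.png

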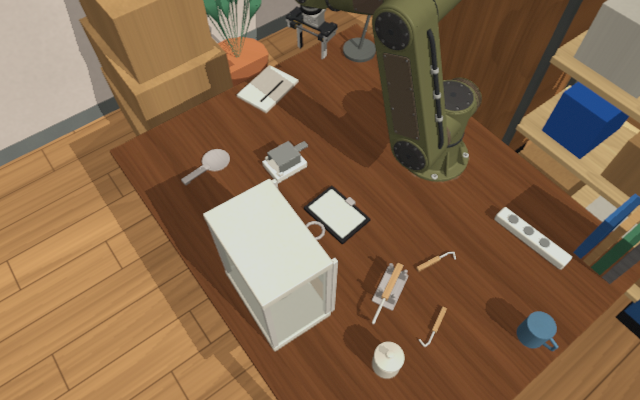

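View pics/side0.png

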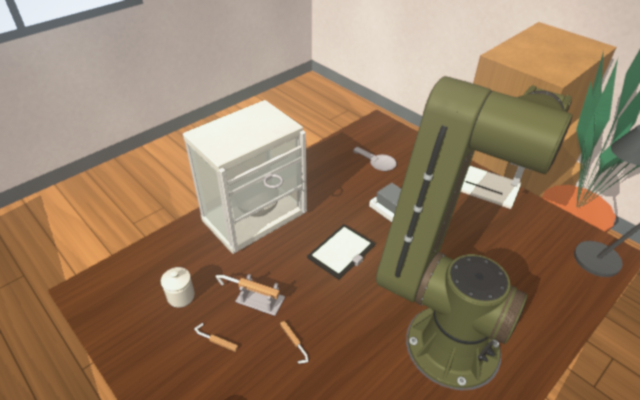

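The scene view shows the cabinet (ring near 316,230), pole in its rest (390,288), switch box (285,160) and two shorter poles lying loose. The side view shows the ring at (272,181) and the pole at (258,288), with the switch box half hidden at (390,203). Next I'll take the numbers.

Run:
```python
from h import *
np.set_printoptions(precision=4,suppress=True)
C={n:dict(np.load(f'{n}0.npz')) for n in['scene','side']}
hsv={n:cv2.cvtColor(C[n]['pixels'],cv2.COLOR_RGB2HSV) for n in C}
P={n:cloud(C[n]) for n in C}
for n in C:
    H=hsv[n];X=P[n]; print(n)
    # grip: wooden, z .05-.07
    g=(H[...,1]>90)&(X[...,2]>.047)&(X[...,2]<.085)&(X[...,0]>.2)
    k,l,s,ce=cv2.connectedComponentsWithStats(g.astype(np.uint8))
    for i in range(1,k):
        if s[i,4]>40:
            q=X[l==i]; m=q.mean(0); e=np.linalg.svd(q-m,full_matrices=0)[2][0]; t=(q-m)@e
            print('wood',s[i],ce[i],m,e,t.min(),t.max(),np.percentile(q[:,2],[5,50,95]))
            top=q[q[:,2]>.06]; print('  top',top.mean(0),len(top)); r=cv2.minAreaRect((top[:,:2]*1000).astype(np.float32)); print('  ',r)
    for lo,hi,nm in[(.35,.39,'cabtop'),(.07,.08,'hoodtop'),(.1,.13,'jar'),(.275,.295,'ring'),(.024,.034,'box')]:
        g=((X[...,2]>lo)&(X[...,2]<hi)&(X[...,0]>.2)&(X[...,0]<1.1)&(abs(X[...,1])<.7)).astype(np.uint8)
        k,l,s,ce=cv2.connectedComponentsWithStats(g)
        for i in range(1,k):
            if s[i,4]>25:
                q=X[l==i]; r=cv2.minAreaRect((q[:,:2]*1000).astype(np.float32)); print(nm,s[i],q.mean(0),r)
```

```text
scene
wood [ 80   0 129  61 840] [155.2845  36.9357] [ 0.5384 -1.1323  0.0663] [-0.7814  0.6241  0.0017] -0.39681578641263515 0.20441646389108595 [0.049  0.0663 0.0834]
  top [ 0.5394 -1.1313  0.0727] 559
   ((612.3432006835938, -1227.67529296875), (298.283447265625, 597.051513671875), 39.86275863647461)
wood [382 263  22  37 243] [392.2551 280.1646] [0.4841 0.299  0.0644] [ 0.9046  0.4262 -0.0076] -0.06495850343266811 0.06016223820160442 [0.0588 0.0649 0.0691]
  top [0.4833 0.2987 0.0652] 221
   ((482.57635498046875, 297.8313903808594), (124.16399383544922, 19.33504295349121), 24.8969783782959)
wood [522 320  26  24 186] [531.0161 334.043 ] [0.283  0.66   0.0655] [-0.0174 -0.9989 -0.044 ] -0.036643102190420274 0.03775742054905548 [0.0479 0.0652 0.083 ]
  top [0.2833 0.6604 0.0722] 121
   ((278.6378173828125, 658.7418212890625), (73.34698486328125, 28.062145233154297), 87.23017883300781)
cabtop [384 100  46  33 464] [0.2291 0.0193 0.3697] ((228.8612060546875, 14.2750244140625), (17.250381469726562, 155.7984161376953), 17.449064254760742)
cabtop [ 204  179  134  130 8959] [0.7775 0.11
[... 4253 characters left out ...]
567138671875, 153.437255859375), (361.4682312011719, 175.6909637451172), 51.47282409667969)
box [ 234  196   73   51 1172] [0.7072 0.0948 0.0293] ((713.6749267578125, 89.65290832519531), (276.2422790527344, 102.65653991699219), 83.44339752197266)
box [371 200  23  18  97] [ 0.4725 -0.246   0.028 ] ((479.6643371582031, -244.4970245361328), (104.58848571777344, 23.326190948486328), 3.241427183151245)
box [201 215  37  37 125] [0.7705 0.2467 0.0286] ((772.2833251953125, 246.30967712402344), (12.614419937133789, 217.02255249023438), 88.34940338134766)
box [168 291  26  14  63] [0.6181 0.477  0.0292] ((621.9411010742188, 474.7618103027344), (74.05810546875, 27.187694549560547), 73.57823181152344)
```

Run:
```python
from h import *
a=dict(np.load('scene0.npz'));b=dict(np.load('side0.npz'))
A=cv2.resize(a['pixels'][130:335,230:430,::-1],(780,0) if 0 else (400,410),interpolation=cv2.INTER_CUBIC)
A=cv2.resize(a['pixels'][135:335,250:450,::-1],(400,400)); B=cv2.resize(b['pixels'][135:335,200:400,::-1],(400,400))
cv2.imwrite('pics/crop.png',np.hstack([A,B]))
```

```text
(no output)
```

View pics/crop.png

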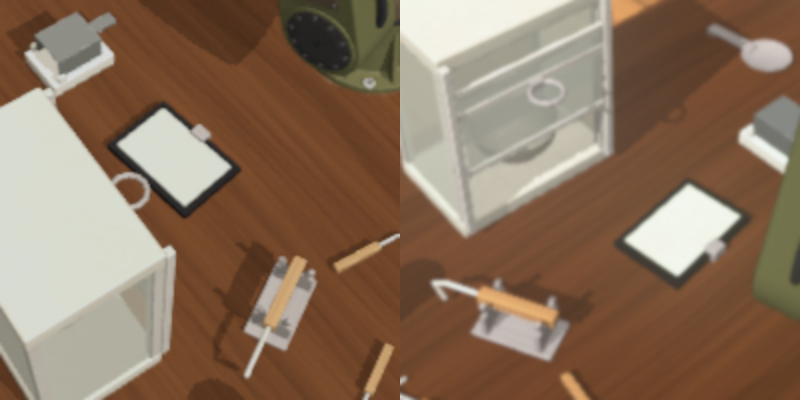

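The crop confirms that the hood's tongue points at the robot, the ring faces the robot, and the pole's rod and hook point away to the left. I'll refine the ring position and write a helper that works out the moves.

```bash
cat >> h.py <<'E'
from scipy.linalg import logm,expm
def T(p,r):
    M=np.eye(4);M[:3,:3]=R.from_euler('xyz',r).as_matrix();M[:3,3]=p;return M
def rel(p0,r0,p1,r1,n=8):
    S=expm(np.real(logm(np.linalg.inv(T(p0,r0))@T(p1,r1)))/n)
    w=R.from_matrix(S[:3,:3]).as_rotvec()
    print('row x%d'%n,np.r_[S[:3,3],w].round(4).tolist(),'mm %.1f deg %.1f'%(1e3*np.linalg.norm(S[:3,3]),np.degrees(np.linalg.norm(w))))
def go(p1,r1,n=8):
    o=ctrl.get_obs();rel(o['ee_pos'],o['eef_rot'],p1,r1,n)
np.set_printoptions(precision=4,suppress=True)
E
python3 - <<'E'
from h import *
go([.34,-.28,.26],[-np.pi,0,0.1])
C={n:dict(np.load(f'{n}0.npz')) for n in['scene','side']}
for n in C:
    X=cloud(C[n]);
    g=(X[...,2]>.268)&(X[...,2]<.302)&(X[...,0]>.56)&(X[...,0]<.648)&(X[...,1]>0)&(X[...,1]<.25)
    q=X[g];v,u=np.nonzero(g);print(n,len(q),q.min(0),q.max(0),q.mean(0))
    if len(u)>10:
        e=cv2.fitEllipse(np.stack([u,v],1).astype(np.float32));h=cv2.convexHull(np.stack([u,v],1).astype(np.float32))
        print(e,u.min(),u.max(),v.min(),v.max()); eh=cv2.fitEllipse(h);print(eh, 'onz',onz(C[n],*eh[0],.285))
    # cabinet top front edge, base
    g=(X[...,2]>.362)&(X[...,2]<.378)&(X[...,0]>.6)
    q=X[g][:,:2]; 
    hs=cv2.approxPolyDP(cv2.convexHull((q*1000).astype(np.float32)),8,True)[:,0];print(hs.tolist())
    g=(X[...,2]>.2)&(X[...,2]<.34)&(X[...,0]>.6)&(X[...,0]<.8)&(abs(X[...,1]-.1)<.12)
    print('sash',np.percentile(X[g][:,0],[2,10,50]),g.sum())
E
```

```text
row x8 [0.0277, -0.0251, -0.0069, -0.0001, 0.0, 0.0262] mm 38.0 deg 1.5
scene 9 [0.6061 0.0852 0.2683] [0.6467 0.1352 0.2726] [0.6251 0.1152 0.2694]
[[878.8196411132812, 242.7836456298828], [684.7559814453125, 254.2970733642578], [656.6969604492188, -37.042449951171875], [860.9050903320312, -54.78450393676758]]
sash [0.6053 0.6074 0.6195] 103
side 1 [0.6477 0.0976 0.2697] [0.6477 0.0976 0.2697] [0.6477 0.0976 0.2697]
[[878.4656372070312, 242.02574157714844], [680.1473388671875, 252.97885131835938], [664.5390014648438, -39.940338134765625], [769.808349609375, -53.30615234375], [862.7982788085938, -46.96147537231445]]
sash [0.6229 0.6562 0.6656] 2638
```

servo_tool([
  [100, 0.0277, -0.0251, -0.007, 0, 0, 0.026],
  [100, 0.0277, -0.0251, -0.007, 0, 0, 0.026],
  [100, 0.0277, -0.0251, -0.007, 0, 0, 0.026],
  [100, 0.0277, -0.0251, -0.007, 0, 0, 0.026],
  [100, 0.0277, -0.0251, -0.007, 0, 0, 0.026],
  [100, 0.0277, -0.0251, -0.007, 0, 0, 0.026],
  [100, 0.0277, -0.0251, -0.007, 0, 0, 0.026],
  [100, 0.0277, -0.0251, -0.007, 0, 0, 0.026],
])

```text
time_s: 1.15
ee_pos: [0.3406, -0.2791, 0.2616]
eef_rot: [-3.142, 0.0, 0.101]
force: [0.2, 0.4, 0.2]
grip_width: 0.0944
grip_force: 0.0
```

Run:
```python
from h import *
C={n:dict(np.load(f'{n}0.npz')) for n in['scene','side']}
for n in C:
    X=cloud(C[n]);
    g=(X[...,2]>.22)&(X[...,2]<.302)&(X[...,0]>.56)&(X[...,0]<.650)&(X[...,1]>0.03)&(X[...,1]<.2)
    k,l,s,ce=cv2.connectedComponentsWithStats(g.astype(np.uint8)); i=1+np.argmax(s[1:,4]); g=l==i
    q=X[g];v,u=np.nonzero(g);print(n,len(q),q.min(0),q.max(0),q.mean(0))
    h=cv2.convexHull(np.stack([u,v],1).astype(np.float32)); e=cv2.fitEllipse(h); print(e); C[n]['e']=e[0]
    for z in(.25,.26,.27,.28): print(z,onz(C[n],*e[0],z))
print('two',two(C['scene'],C['scene']['e'],C['side'],C['side']['e']))
c=cam('wrist');np.savez('wrist1.npz',**c);save(c,'pics/wrist1.png')
print(ctrl.get_obs()['ee_pos'],ctrl.get_obs()['eef_rot'],ctrl.get_obs()['time_s'])
X=cloud(c)
for lo,hi,nm in[(.069,.081,'hoodtop'),(.023,.034,'box'),(.05,.066,'tongue')]:
    g=((X[...,2]>lo)&(X[...,2]<hi)&(X[...,0]>.2)&(X[...,0]<.6)&(X[...,1]<-.2)&(X[...,1]>-.37)).astype(np.uint8)
    k,l,s,ce=cv2.connectedComponentsWithStats(g)
    for i in range(1,k):
        if s[i,4]>100:
            q=X[l==i]; r=cv2.minAreaRect((q[:,:2]*1000).astype(np.float32)); print(nm,s[i],q.mean(0),np.percentile(q,[1,99],axis=0).tolist(),r)
```

```text
scene 103 [0.6046 0.079  0.2564] [0.6467 0.1367 0.2726] [0.6215 0.1095 0.2641]
((315.49627685546875, 229.27117919921875), (16.910202026367188, 20.206941604614258), 124.66234588623047)
0.25 [0.624  0.1027 0.25  ]
0.26 [0.6274 0.1072 0.26  ]
0.27 [0.6307 0.1118 0.27  ]
0.28 [0.634  0.1163 0.28  ]
side 101 [0.6001 0.0795 0.255 ] [0.65   0.1373 0.2697] [0.6237 0.1094 0.2632]
((273.41351318359375, 181.48756408691406), (13.28834342956543, 19.304229736328125), 82.70332336425781)
0.25 [0.6402 0.0997 0.25  ]
0.26 [0.6308 0.1066 0.26  ]
0.27 [0.6215 0.1136 0.27  ]
0.28 [0.6122 0.1205 0.28  ]
two (array([0.6283, 0.1085, 0.2627]), np.float64(5.324237990848748e-05))
[ 0.3426 -0.2769  0.2625] [ 3.1415 -0.0015  0.1009] 1.2
hoodtop [ 304   30   75   91 5439] [ 0.4717 -0.2893  0.0757] [[0.42619484312695216, -0.3266075120961021, 0.07382571582573157], [0.5146772215054325, -0.2521442210097837, 0.07747561631380709]] ((470.4955139160156, -289.3927307128906), (76.07958984375, 90.19232940673828), 88.77841186523438)
box [305  24  78  17 386] [ 0.5315 -0.289   0.0282] [[0.5262701014714001, -0.3395284341689823
[... 349 characters left out ...]
3039, 0.030664756038402623]] ((462.1054382324219, -257.80511474609375), (37.54191970825195, 111.8538589477539), 88.95904541015625)
box [343  55  37  82 598] [ 0.4347 -0.3263  0.0282] [[0.40526519442272224, -0.33926720343009054, 0.024246360771223517], [0.5063575538022953, -0.30379716843873694, 0.030663943625621404]] ((456.51458740234375, -321.61279296875), (34.893428802490234, 103.25732421875), 88.65935516357422)
tongue [320 115  28  44 580] [ 0.4011 -0.2876  0.065 ] [[0.37528462297062715, -0.3002931827637884, 0.05954951400635319], [0.42538195312908994, -0.2750846672403524, 0.06598584580432247]] ((400.1324768066406, -286.8681640625), (33.745914459228516, 50.89112091064453), 88.73040771484375)
```

View pics/wrist1.png

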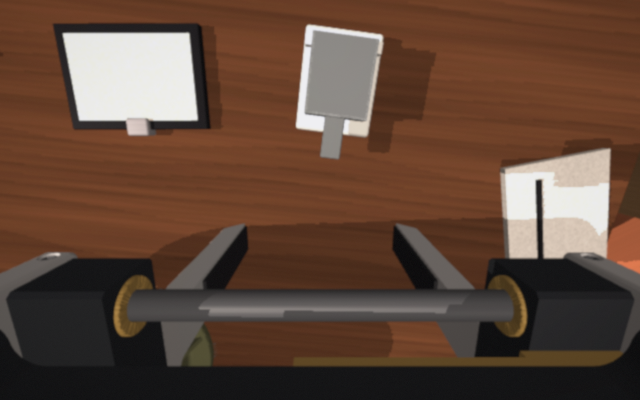

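The wrist view shows the hood at (342,75), its tongue at (332,137) and the case at (135,75). Hood top is at z 0.0757 and tongue top at 0.065, which agree with the text. The ring triangulates to (0.628, 0.108, 0.263). Now to the pole.

Run:
```python
from h import *
go([.405,.205,.26],[-np.pi,0,0.44])
```

```text
row x8 [0.0225, -0.0567, 0.0003, 0.0, -0.0002, -0.0424] mm 61.0 deg 2.4
```

servo_tool([
  [100, 0.0225, -0.0567, 0, 0, 0, -0.0424],
  [100, 0.0225, -0.0567, 0, 0, 0, -0.0424],
  [100, 0.0225, -0.0567, 0, 0, 0, -0.0424],
  [100, 0.0225, -0.0567, 0, 0, 0, -0.0424],
  [100, 0.0225, -0.0567, 0, 0, 0, -0.0424],
  [100, 0.0225, -0.0567, 0, 0, 0, -0.0424],
  [100, 0.0225, -0.0567, 0, 0, 0, -0.0424],
  [100, 0.0225, -0.0567, 0, 0, 0, -0.0424],
])

```text
time_s: 2.2
ee_pos: [0.4015, 0.2037, 0.2614]
eef_rot: [3.142, -0.0, 0.443]
force: [1.0, 0.6, 0.5]
grip_width: 0.0939
grip_force: 0.0
```

Run:
```python
from h import *
c=cam('wrist');np.savez('wrist2.npz',**c);save(c,'pics/wrist2.png')
o=ctrl.get_obs();print(o['ee_pos'],o['eef_rot'],o['time_s'])
X=cloud(c);H=cv2.cvtColor(c['pixels'],cv2.COLOR_RGB2HSV)
g=((X[...,2]>.055)&(X[...,2]<.075)&(H[...,1]>90)&(X[...,0]>.38)&(X[...,1]>.2)).astype(np.uint8)
k,l,s,ce=cv2.connectedComponentsWithStats(g)
for i in range(1,k):
    if s[i,4]>100:
        q=X[l==i];print('grip',s[i],q.mean(0),cv2.minAreaRect((q[:,:2]*1000).astype(np.float32)),np.percentile(q[:,2],[5,50,95]))
g=((X[...,2]>.0035)&(X[...,2]<.0095)&(H[...,1]<90)&(X[...,0]>.38)&(X[...,0]<.6)&(X[...,1]>.2)&(X[...,1]<.4)).astype(np.uint8)
v,u=np.nonzero(g);q=X[g>0];print('base',len(q),u.min(),u.max(),v.min(),v.max(),cv2.minAreaRect((q[:,:2]*1000).astype(np.float32)))
g=((X[...,2]>.045)&(X[...,2]<.075)&(H[...,1]<70)&(X[...,0]>.38)&(X[...,0]<.7)&(X[...,1]>.2)&(X[...,1]<.45)).astype(np.uint8)
k,l,s,ce=cv2.connectedComponentsWithStats(g)
for i in range(1,k):
    if s[i,4]>15: q=X[l==i];print('cheek/rod',s[i],q.mean(0),q.min(0),q.max(0))
```

```text
[0.4006 0.2089 0.2611] [-3.14   -0.0001  0.4483] 2.25
grip [ 268   33   20  109 1818] [0.4863 0.2993 0.0653] ((483.6231994628906, 298.9468994140625), (123.00389099121094, 20.178970336914062), 25.445371627807617) [0.0633 0.0655 0.067 ]
base 2487 257 308 45 142 ((482.653076171875, 298.6575012207031), (129.04612731933594, 69.9103012084961), 25.35634422302246)
cheek/rod [272   0   8  34 231] [0.5565 0.3333 0.0589] [0.5387 0.3234 0.0551] [0.5732 0.3445 0.0656]
cheek/rod [252  46  16  12 158] [0.513  0.3359 0.06  ] [0.5066 0.3282 0.0457] [0.5205 0.3439 0.07  ]
cheek/rod [286  46  18  12 163] [0.5311 0.2981 0.058 ] [0.5241 0.2886 0.045 ] [0.5389 0.3108 0.0707]
cheek/rod [256 124  15   7  98] [0.4347 0.298  0.0622] [0.4283 0.2905 0.0472] [0.4401 0.3057 0.0701]
cheek/rod [288 124  17   7  99] [0.4528 0.2603 0.0598] [0.4454 0.2513 0.0451] [0.459  0.272  0.0702]
```

View pics/wrist2.png

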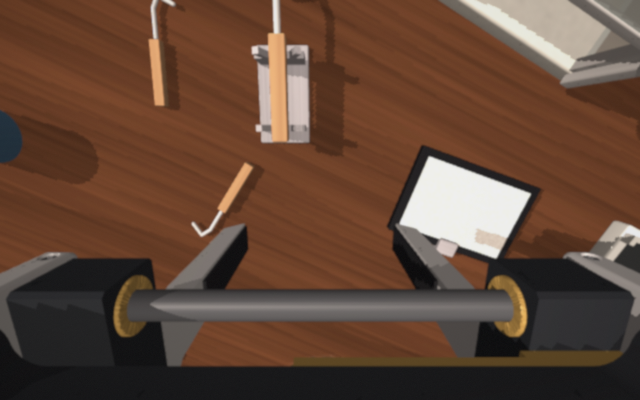

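The wrist view shows the pole in its rest at (278,88) and two shorter poles near (157,70) and (222,200). The rest is at (0.4827, 0.2987) with yaw 25.4°, and the grip top at 0.0655 is consistent. Approaching.

Run:
```python
from h import *
go([.5053,.3093,.09],[-np.pi,0,0.443])
```

```text
row x8 [0.0172, -0.0057, 0.0214, -0.0002, -0.0, 0.0007] mm 28.0 deg 0.0
```

servo_tool([
  [100, 0.0172, -0.0057, 0.0214, 0, 0, 0.0006],
  [100, 0.0172, -0.0057, 0.0214, 0, 0, 0.0006],
  [100, 0.0172, -0.0057, 0.0214, 0, 0, 0.0006],
  [100, 0.0172, -0.0057, 0.0214, 0, 0, 0.0006],
  [100, 0.0172, -0.0057, 0.0214, 0, 0, 0.0006],
  [100, 0.0172, -0.0057, 0.0214, 0, 0, 0.0006],
  [100, 0.0172, -0.0057, 0.0214, 0, 0, 0.0006],
  [100, 0.0172, -0.0057, 0.0214, 0, 0, 0.0006],
])

```text
time_s: 3.25
ee_pos: [0.5074, 0.3016, 0.0893]
eef_rot: [3.142, 0.0, 0.436]
force: [-0.2, 0.1, 1.4]
grip_width: 0.0941
grip_force: 0.0
```

Run:
```python
from h import *
go([.5053,.3093,.036],[-np.pi,0,0.443],3)
```

```text
row x3 [0.0005, -0.0026, 0.0178, 0.0, 0.0002, -0.0023] mm 18.0 deg 0.1
```

servo_tool([
  [100, 0, 0, 0.01, 0, 0, 0],
  [100, 0, 0, 0.01, 0, 0, 0],
  [100, 0, 0, 0, 0, 0, 0],
  [100, 0, 0, 0, 0, 0, 0],
  [100, 0, 0, 0, 0, 0, 0],
  [100, 0, 0, 0, 0, 0, 0],
  [100, 0, 0, 0, 0, 0, 0],
  [100, 0, 0, 0, 0, 0, 0],
])

```text
time_s: 4.25
ee_pos: [0.5071, 0.3014, 0.0703]
eef_rot: [-3.142, -0.0, 0.436]
force: [-0.5, 0.2, -0.5]
grip_width: 0.0936
grip_force: 0.0
```

Run:
```python
from h import *
o=ctrl.get_obs();print(o['ee_pos'],o['eef_rot'])
go([.5053,.3093,.036],[-np.pi,0,0.443],3)
```

```text
[0.5071 0.3014 0.0703] [-3.1416 -0.      0.4362]
row x3 [0.0006, -0.0026, 0.0114, -0.0, -0.0, -0.0023] mm 11.7 deg 0.1
```

servo_tool([
  [100, 0.0006, -0.0026, 0.0114, 0, 0, -0.0023],
  [100, 0.0006, -0.0026, 0.0114, 0, 0, -0.0023],
  [100, 0.0006, -0.0026, 0.0114, 0, 0, -0.0023],
  [100, 0, 0, 0, 0, 0, 0],
  [0, 0, 0, 0, 0, 0, 0],
  [0, 0, 0, 0, 0, 0, 0],
  [0, 0, 0, 0, 0, 0, 0],
  [0, 0, 0, 0, 0, 0, 0],
], force=60)

```text
time_s: 5.25
ee_pos: [0.5055, 0.3092, 0.0363]
eef_rot: [-3.142, -0.0, 0.443]
force: [-0.2, -0.8, 0.0]
grip_width: 0.0573
grip_force: 0.0
```

servo_tool([
  [0, 0, 0, 0, 0, 0, 0],
  [0, 0, 0, 0, 0, 0, 0],
  [0, 0, 0, 0, 0, 0, 0],
  [0, 0, 0, 0, 0, 0, 0],
  [0, 0, 0, 0, 0, 0, 0],
  [0, 0, 0, 0, 0, 0, 0],
  [0, 0, 0, -0.01, 0, 0, 0],
  [0, 0, 0, -0.02, 0, 0, 0],
])

```text
time_s: 6.25
ee_pos: [0.505, 0.309, 0.0663]
eef_rot: [3.142, 0.001, 0.443]
force: [1.0, -0.3, -0.7]
grip_width: 0.0193
grip_force: 60.0
```

Run:
```python
from h import *
o=ctrl.get_obs();print(o)
# desired: pole yaw & position before hooking
ring=np.array([.6283,.1085,.2627]); yc=-np.radians(2.5)
```

```text
{'time_s': 6.25, 'qpos': array([0.4872, 0.5372, 1.5291, 0.    , 1.0767, 1.6149]), 'joint_vel': array([ 0.0015, -0.2315, -0.1004,  0.0013,  0.3121,  0.0005]), 'tau': array([  0.0028, -59.741 , -30.2273,   0.0111,  -0.8421,  -0.0001]), 'ee_pos': array([0.505 , 0.309 , 0.0663]), 'eef_rot': array([3.1415, 0.0013, 0.4431]), 'force': array([ 0.9724, -0.2519, -0.7431]), 'moment': array([-0.0126, -0.0258, -0.0249]), 'grip_force': 59.99953508377075, 'grip_width': 0.01926663304541832}
```

```bash
cat >> h.py <<'E'
HK=np.array([.0998,0,-.0075]); RING=np.array([.6283,.1085,.2627]); YC=-.058
cx=np.array([np.cos(YC),np.sin(YC),0]); cy=np.array([-np.sin(YC),np.cos(YC),0])
RP=[-np.pi,-np.radians(25),YC]
def tcp_for(dx,dz,dy=0,ring=RING):  # hook relative to ring bar
    h=ring-.026*cx+dx*cx+dy*cy+[0,0,dz]
    return h-R.from_euler('xyz',RP).as_matrix()@HK
E
python3 - <<'E'
from h import *
a=tcp_for(-.05,.055);b=tcp_for(.003,.045);print(a,b)
go(a,RP);rel(a,RP,b,RP,8)
E
```

```text
[0.4653 0.118  0.2687] [0.5182 0.1149 0.2587]
row x8 [-0.0054, 0.0233, -0.0266, -0.0136, 0.0536, 0.0616] mm 35.8 deg 4.7
row x8 [0.0055, 0.0, 0.0039, -0.0, -0.0, -0.0] mm 6.7 deg 0.0
```

servo_tool([
  [0, -0.0054, 0.0233, -0.0266, -0.0136, 0.0536, 0.0616],
  [0, -0.0054, 0.0233, -0.0266, -0.0136, 0.0536, 0.0616],
  [0, -0.0054, 0.0233, -0.0266, -0.0136, 0.0536, 0.0616],
  [0, -0.0054, 0.0233, -0.0266, -0.0136, 0.0536, 0.0616],
  [0, -0.0054, 0.0233, -0.0266, -0.0136, 0.0536, 0.0616],
  [0, -0.0054, 0.0233, -0.0266, -0.0136, 0.0536, 0.0616],
  [0, -0.0054, 0.0233, -0.0266, -0.0136, 0.0536, 0.0616],
  [0, -0.0054, 0.0233, -0.0266, -0.0136, 0.0536, 0.0616],
])

```text
time_s: 7.25
ee_pos: [0.4649, 0.1174, 0.2699]
eef_rot: [-3.14, -0.44, -0.061]
force: [0.5, 0.5, -1.0]
grip_width: 0.0198
grip_force: 60.0
```

servo_tool([
  [0, 0, 0, 0, 0, 0, 0],
  [0, 0, 0, 0, 0, 0, 0],
  [0, 0, 0, 0, 0, 0, 0],
  [0, 0, 0, 0, 0, 0, 0],
  [0, 0, 0, 0, 0, 0, 0],
  [0, 0, 0, 0, 0, 0, 0],
  [0, 0, 0, 0, 0, 0, 0],
  [0, 0, 0, 0, 0, 0, 0],
])

```text
time_s: 8.25
ee_pos: [0.4655, 0.1182, 0.2684]
eef_rot: [-3.141, -0.438, -0.058]
force: [0.0, 0.1, -0.9]
grip_width: 0.0196
grip_force: 60.0
```

Run:
```python
from h import *
o=ctrl.get_obs();print(o['ee_pos'],o['eef_rot'],RP,o['qpos'])
c=cam('wrist');np.savez('wrist3.npz',**c);save(c,'pics/wrist3.png')
M=T(o['ee_pos'],o['eef_rot']);h=(M@np.r_[HK,1])[:3];print('hook',h,proj(c,h),'ringproj',proj(c,RING),'bar',proj(c,RING-.026*cx))
X=cloud(c)
g=(X[...,2]>.22)&(X[...,2]<.3)&(X[...,0]>.585)&(X[...,0]<.647)&(X[...,1]>0.05)&(X[...,1]<.17)
v,u=np.nonzero(g);q=X[g];print(len(q),q.min(0),q.max(0),q.mean(0),u.min(),u.max(),v.min(),v.max())
b=tcp_for(.003,.045);go(b,RP,6)
```

```text
[0.4655 0.1182 0.2684] [-3.1407 -0.4378 -0.058 ] [-3.141592653589793, np.float64(-0.4363323129985824), -0.058] [ 0.2428 -0.1426  1.9101 -0.1529  0.9589  1.9329]
hook [0.5525 0.1131 0.3175] (np.float64(319.9898683771258), np.float64(71.94811185809851)) ringproj (np.float64(320.4344078209681), np.float64(28.303601598760224)) bar (np.float64(320.4246353665199), np.float64(57.95790808368423))
1306 [0.6035 0.078  0.2592] [0.6469 0.1367 0.2679] [0.6233 0.1071 0.2649] 284 359 3 57
row x6 [0.0073, 0.0, 0.0052, -0.0002, -0.0003, -0.0] mm 9.0 deg 0.0
```

View pics/wrist3.png

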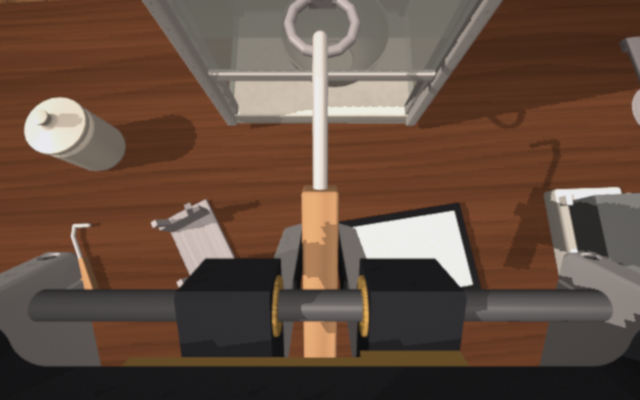

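The view shows the hook bend at (320,37), laterally centred on the ring (321,27). Up close the ring's bar sits about 3 mm further away than computed, so I'll aim 6–7 mm past the nominal bar.

Run:
```python
from h import *
b=tcp_for(.007,.045);go(b,RP,6)
d=tcp_for(.007,.005);rel(b,RP,d,RP,6);rel(b,RP,tcp_for(.007,.035),RP,1)
```

```text
row x6 [0.0079, 0.0, 0.0055, -0.0002, -0.0003, -0.0] mm 9.6 deg 0.0
row x6 [-0.0028, 0.0, 0.006, -0.0, -0.0, -0.0] mm 6.7 deg 0.0
row x1 [-0.0042, 0.0, 0.0091, -0.0, -0.0, -0.0] mm 10.0 deg 0.0
```

servo_tool([
  [0, 0.0079, 0, 0.0055, 0, 0, 0],
  [0, 0.0079, 0, 0.0055, 0, 0, 0],
  [0, 0.0079, 0, 0.0055, 0, 0, 0],
  [0, 0.0079, 0, 0.0055, 0, 0, 0],
  [0, 0.0079, 0, 0.0055, 0, 0, 0],
  [0, 0.0079, 0, 0.0055, 0, 0, 0],
  [0, 0, 0, 0, 0, 0, 0],
  [0, 0, 0, 0, 0, 0, 0],
])

```text
time_s: 9.3
ee_pos: [0.5222, 0.115, 0.2586]
eef_rot: [-3.141, -0.438, -0.058]
force: [-0.1, -0.0, -1.1]
grip_width: 0.0196
grip_force: 60.0
```

servo_tool([
  [0, -0.0028, 0, 0.006, 0, 0, 0],
  [0, -0.0028, 0, 0.006, 0, 0, 0],
  [0, -0.0028, 0, 0.006, 0, 0, 0],
  [0, -0.0028, 0, 0.006, 0, 0, 0],
  [0, -0.0028, 0, 0.006, 0, 0, 0],
  [0, -0.0028, 0, 0.006, 0, 0, 0],
  [0, 0, 0, 0, 0, 0, 0],
  [0, 0, 0, 0, 0, 0, 0],
])

```text
time_s: 10.3
ee_pos: [0.5225, 0.115, 0.2191]
eef_rot: [-3.141, -0.438, -0.058]
force: [0.6, -0.8, -1.2]
grip_width: 0.0195
grip_force: 60.0
```

Run:
```python
from h import *
o=ctrl.get_obs();print(o['ee_pos'],o['eef_rot'],tcp_for(.007,.005),o['force'],o['moment'])
c=cam('wrist');np.savez('wrist4.npz',**c);save(c,'pics/wrist4.png',(200,0,440,200),2)
X=cloud(c)
g=(X[...,2]>.2)&(X[...,2]<.275)&(X[...,0]>.585)&(X[...,0]<.648)&(X[...,1]>0.05)&(X[...,1]<.17)
q=X[g];print(len(q),q.min(0),q.max(0),np.median(q,0))
```

```text
[0.5225 0.115  0.2191] [-3.1406 -0.4381 -0.0581] [0.5222 0.1147 0.2187] [ 0.5806 -0.7567 -1.2475] [ 0.0386  0.2247 -0.0299]
2697 [0.5851 0.0781 0.2594] [0.648  0.1369 0.275 ] [0.6198 0.1058 0.2653]
```

View pics/wrist4.png

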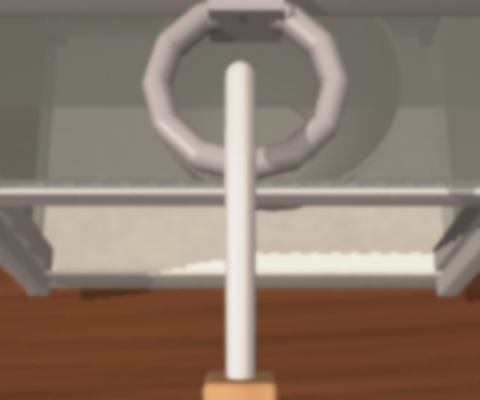

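The crop shows the hook's bend inside the ring at (240,70), with the bar crossing under the rod at (240,158). The hook is engaged; next I'll shift back about 4 mm and pull down.

Run:
```python
from h import *
a=tcp_for(.007,.005);b=tcp_for(.003,-.03);c=tcp_for(.003,-.1);rel(a,RP,b,RP,4);rel(b,RP,c,RP,8)
```

```text
row x4 [-0.0046, -0.0, 0.0075, -0.0, -0.0, -0.0] mm 8.8 deg 0.0
row x8 [-0.0037, 0.0, 0.0079, -0.0, -0.0, -0.0] mm 8.7 deg 0.0
```

servo_tool([
  [0, -0.0046, 0, 0.0075, 0, 0, 0],
  [0, -0.0046, 0, 0.0075, 0, 0, 0],
  [0, -0.0046, 0, 0.0075, 0, 0, 0],
  [0, -0.0046, 0, 0.0075, 0, 0, 0],
  [0, -0.0037, 0, 0.0079, 0, 0, 0],
  [0, -0.0037, 0, 0.0079, 0, 0, 0],
  [0, -0.0037, 0, 0.0079, 0, 0, 0],
  [0, -0.0037, 0, 0.0079, 0, 0, 0],
])

```text
time_s: 11.35
ee_pos: [0.5183, 0.1153, 0.1483]
eef_rot: [-3.141, -0.438, -0.058]
force: [-0.1, 0.5, 2.5]
grip_width: 0.0195
grip_force: 60.0
```

Run:
```python
from h import *
o=ctrl.get_obs();print(o['ee_pos'],o['eef_rot'],tcp_for(.003,-.065),o['force'],o['moment'])
c=cam('wrist');X=cloud(c)
g=(X[...,2]>.15)&(X[...,2]<.24)&(X[...,0]>.585)&(X[...,0]<.648)&(X[...,1]>0.05)&(X[...,1]<.17)&(abs(X[...,1]-.107)>.012)
q=X[g];print(len(q),q.min(0),q.max(0),np.median(q,0))
```

```text
[0.5183 0.1153 0.1483] [-3.1407 -0.4375 -0.058 ] [0.5182 0.1149 0.1487] [-0.1     0.4806  2.4628] [ 0.0742 -0.1721  0.0314]
2240 [0.605  0.0775 0.1964] [0.648  0.137  0.2044] [0.6256 0.1204 0.2019]
```

servo_tool([
  [0, -0.0037, 0, 0.0079, 0, 0, 0],
  [0, -0.0037, 0, 0.0079, 0, 0, 0],
  [0, -0.0037, 0, 0.0079, 0, 0, 0],
  [0, -0.0037, 0, 0.0079, 0, 0, 0],
  [0, -0.0037, 0, 0.0079, 0, 0, 0],
  [0, -0.0012, 0, 0.0026, 0, 0, 0],
  [0, 0, 0, 0, 0, 0, 0],
  [0, 0, 0, 0, 0, 0, 0],
])

```text
time_s: 12.4
ee_pos: [0.5184, 0.1153, 0.1027]
eef_rot: [-3.141, -0.438, -0.058]
force: [-1.0, 0.4, 3.5]
grip_width: 0.0194
grip_force: 60.0
```

Run:
```python
from h import *
o=ctrl.get_obs();print(o['ee_pos'],o['eef_rot'],tcp_for(.003,-.1115),o['force'],o['moment'])
c=cam('wrist');X=cloud(c)
g=(X[...,2]>.12)&(X[...,2]<.2)&(X[...,0]>.585)&(X[...,0]<.648)&(X[...,1]>0.05)&(X[...,1]<.17)&(abs(X[...,1]-.107)>.012)
q=X[g];print(len(q),q.min(0),q.max(0),np.median(q,0))
```

```text
[0.5184 0.1153 0.1027] [-3.1406 -0.4379 -0.058 ] [0.5182 0.1149 0.1022] [-1.033   0.3953  3.4928] [ 0.0248 -0.4136  0.0801]
2172 [0.6058 0.0776 0.1525] [0.6478 0.1371 0.1615] [0.624  0.1208 0.1589]
```

servo_tool([
  [0, -0.0006, 0, 0.0014, 0, 0, 0],
  [0, -0.0006, 0, 0.0014, 0, 0, 0],
  [0, -0.0004, 0, 0.0009, 0, 0, 0],
  [0, 0, 0, 0, 0, 0, 0],
  [0, 0, 0, 0, 0, 0, 0],
  [0, 0, 0, 0, 0, 0, 0],
  [0, 0, 0, 0, 0, 0, 0],
  [0, 0, 0, 0, 0, 0, 0],
])

```text
time_s: 13.45
ee_pos: [0.5193, 0.1154, 0.0993]
eef_rot: [-3.14, -0.44, -0.058]
force: [1.0, 0.3, 6.9]
grip_width: 0.0193
grip_force: 60.0
```

Run:
```python
from h import *
o=ctrl.get_obs();print(o['ee_pos'],o['eef_rot'],o['force'],o['moment'])
c=cam('wrist');X=cloud(c)
g=(X[...,2]>.12)&(X[...,2]<.2)&(X[...,0]>.585)&(X[...,0]<.648)&(X[...,1]>0.05)&(X[...,1]<.17)&(abs(X[...,1]-.107)>.012)
q=X[g];print(len(q),np.median(q,0))
```

```text
[0.5193 0.1154 0.0993] [-3.1401 -0.44   -0.0582] [1.0264 0.3481 6.9241] [-0.0021 -1.1836  0.0253]
2101 [0.6221 0.1208 0.1589]
```

On the stop: the force rose while the ring stayed put. Unhooking now.

servo_tool([
  [0, 0.0042, 0, -0.0091, 0, 0, 0],
  [0, 0.0042, 0, -0.0091, 0, 0, 0],
  [0, 0.0042, 0, -0.0091, 0, 0, 0],
  [0, 0.0042, 0, -0.0091, 0, 0, 0],
  [0, 0.0042, 0, -0.0091, 0, 0, 0],
  [0, 0, 0, 0, 0, 0, 0],
  [0, -0.0136, 0, -0.0063, 0, 0, 0],
  [0, -0.0227, 0, -0.0105, 0, 0, 0],
])

```text
time_s: 14.5
ee_pos: [0.477, 0.1174, 0.1477]
eef_rot: [-3.141, -0.437, -0.058]
force: [0.8, -0.8, -1.4]
grip_width: 0.0197
grip_force: 60.0
```

Run:
```python
from h import *
o=ctrl.get_obs();print(o['ee_pos'],o['eef_rot'],o['force'],o['moment'])
c=cam('wrist');np.savez('wrist5.npz',**c);X=cloud(c)
o=ctrl.get_obs()
g=(X[...,2]>.12)&(X[...,2]<.17)&(X[...,0]>.585)&(X[...,0]<.648)&(X[...,1]>0.05)&(X[...,1]<.17)&(abs(X[...,1]-.107)>.012)
q=X[g];print(len(q),np.median(q,0))
# rod in tool frame: top-surface
def rodpts(f,o):
    X=cloud(f);L=(X-np.array(o[0]))@R.from_euler('xyz',o[1]).as_matrix()
    for a in(-.01,.0,.01,.04,.05,.06,.07,.08,.09):
        g=(abs(L[...,0]-a)<.004)&(abs(L[...,1])<.012)&(abs(L[...,2]+.02)<.035)
        if g.sum()>5: print(a,g.sum(),np.median(L[g],0))
rodpts(dict(np.load('wrist3.npz')),([0.4655,0.1182,0.2684],[-3.1407,-0.4378,-0.058]))
print(); rodpts(c,(o['ee_pos'],o['eef_rot']))
```

```text
[0.477  0.1174 0.1477] [-3.1411 -0.4365 -0.0582] [ 0.7837 -0.783  -1.429 ] [ 0.083   0.3069 -0.0073]
1346 [0.6258 0.1201 0.1589]
-0.01 466 [-0.0099 -0.0005 -0.0292]
0.0 574 [ 0.0001 -0.0005 -0.0293]
0.01 839 [ 0.0098  0.0006 -0.0294]
0.04 467 [ 0.0382 -0.0005 -0.0237]
0.05 209 [ 0.0499 -0.0005 -0.0226]
0.06 223 [ 0.0599 -0.0005 -0.0225]
0.07 240 [ 0.0699 -0.0005 -0.0226]
0.08 266 [ 0.08   -0.0005 -0.0224]
0.09 266 [ 0.09   -0.0002 -0.0227]

-0.01 432 [-0.0099 -0.0006 -0.028 ]
0.0 556 [ 0.0001 -0.0006 -0.0286]
0.01 861 [ 0.0117  0.0005 -0.0293]
0.04 617 [ 0.0402 -0.0006 -0.0293]
0.05 211 [ 0.05   -0.0006 -0.0243]
0.06 230 [ 0.0601 -0.0006 -0.0247]
0.07 256 [ 0.0699 -0.0003 -0.0252]
0.08 268 [ 0.0799 -0.0003 -0.0257]
0.09 280 [ 0.0901 -0.0003 -0.0262]
```

```bash
cat >> h.py <<'E'
def place(dz,p=.048,g=.021,yaw=.4426,rest=(.4827,.2987)):
    Rm=R.from_euler('xyz',[-np.pi,p,yaw]).as_matrix()
    gr=np.r_[rest,.055+dz]+g*np.array([np.cos(yaw),np.sin(yaw),0])
    return gr+Rm@[0,0,.0187],[-np.pi,p,yaw]
E
python3 - <<'E'
from h import *
a=place(.055);b=place(.03);c=place(.002)
print(a,c);p0=tcp_for(-.037,-.111+.045) # approx
go(*a,8); rel(*a,*c,6)
E
```

```text
(array([0.5009, 0.3073, 0.0913]), [-3.141592653589793, 0.048, 0.4426]) (array([0.5009, 0.3073, 0.0383]), [-3.141592653589793, 0.048, 0.4426])
row x8 [0.0056, -0.0234, 0.008, 0.0121, -0.0591, -0.0619] mm 25.4 deg 5.0
row x6 [0.0004, 0.0, 0.0088, -0.0, -0.0, -0.0] mm 8.8 deg 0.0
```

servo_tool([
  [0, 0.0056, -0.0234, 0.008, 0.0121, -0.0591, -0.0619],
  [0, 0.0056, -0.0234, 0.008, 0.0121, -0.0591, -0.0619],
  [0, 0.0056, -0.0234, 0.008, 0.0121, -0.0591, -0.0619],
  [0, 0.0056, -0.0234, 0.008, 0.0121, -0.0591, -0.0619],
  [0, 0.0056, -0.0234, 0.008, 0.0121, -0.0591, -0.0619],
  [0, 0.0056, -0.0234, 0.008, 0.0121, -0.0591, -0.0619],
  [0, 0.0056, -0.0234, 0.008, 0.0121, -0.0591, -0.0619],
  [0, 0.0056, -0.0234, 0.008, 0.0121, -0.0591, -0.0619],
])

```text
time_s: 15.55
ee_pos: [0.5046, 0.308, 0.0923]
eef_rot: [3.141, 0.048, 0.444]
force: [-0.1, 0.4, -1.3]
grip_width: 0.0195
grip_force: 60.0
```

servo_tool([
  [0, 0, 0, 0, 0, 0, 0],
  [0, 0, 0, 0, 0, 0, 0],
  [0, 0, 0, 0, 0, 0, 0],
  [0, 0, 0, 0, 0, 0, 0],
  [0, 0, 0, 0, 0, 0, 0],
  [0, 0, 0, 0, 0, 0, 0],
  [0, 0, 0, 0, 0, 0, 0],
  [0, 0, 0, 0, 0, 0, 0],
])

```text
time_s: 16.55
ee_pos: [0.5052, 0.3075, 0.0929]
eef_rot: [3.141, 0.045, 0.442]
force: [0.4, 0.2, -0.6]
grip_width: 0.0196
grip_force: 60.0
```

Run:
```python
from h import *
o=ctrl.get_obs();print(o['ee_pos'],o['eef_rot'],o['force'])
c=cam('wrist');np.savez('wrist6.npz',**c);X=cloud(c)
L=(X-o['ee_pos'])@R.from_euler('xyz',o['eef_rot']).as_matrix()
for a in(-.01,.0,.01,.036,.038,.040,.042,.044,.06,.08,.09):
    g=(abs(L[...,0]-a)<.001)&(abs(L[...,1])<.012)&(abs(L[...,2]+.02)<.035)
    if g.sum()>5: print(a,g.sum(),np.median(L[g],0),'world z',np.median(X[g],0))
c=place(.002); go(*c,6)
```

```text
[0.5052 0.3075 0.0929] [3.1408 0.0452 0.4421] [ 0.3963  0.2149 -0.6459]
-0.01 120 [-0.0099  0.     -0.0294] world z [0.4974 0.3039 0.1227]
0.0 141 [-0.      0.     -0.0299] world z [0.5064 0.308  0.1228]
0.01 381 [ 0.0098 -0.0032 -0.0308] world z [0.5144 0.3151 0.1232]
0.036 155 [ 0.036   0.0006 -0.0313] world z [0.5393 0.323  0.1226]
0.038 282 [ 0.0383  0.0001 -0.0266] world z [0.5406 0.3242 0.1178]
0.04 52 [ 0.0401  0.0006 -0.0251] world z [0.5424 0.3246 0.1162]
0.042 53 [ 0.0421  0.0006 -0.0251] world z [0.5443 0.3257 0.1161]
0.044 48 [ 0.0441  0.0003 -0.0254] world z [0.5462 0.3264 0.1163]
0.06 63 [ 0.0601  0.0001 -0.026 ] world z [0.5606 0.3335 0.1161]
0.08 74 [ 0.08    0.0001 -0.0271] world z [0.5787 0.342  0.1163]
0.09 67 [ 0.0901  0.0006 -0.0274] world z [0.5877 0.3463 0.1162]
row x6 [-0.0002, -0.0003, 0.0091, 0.0001, -0.0005, -0.0001] mm 9.1 deg 0.0
```

Run:
```python
from h import *
c=place(.0015,p=.0452,g=.024); print(c);go(*c,6)
```

```text
(array([0.5036, 0.3086, 0.0378]), [-3.141592653589793, 0.0452, 0.4426])
row x6 [0.0003, -0.0003, 0.0092, 0.0001, -0.0, -0.0001] mm 9.2 deg 0.0
```

servo_tool([
  [0, 0.0003, -0.0003, 0.0092, 0, 0, 0],
  [0, 0.0003, -0.0003, 0.0092, 0, 0, 0],
  [0, 0.0003, -0.0003, 0.0092, 0, 0, 0],
  [0, 0.0003, -0.0003, 0.0092, 0, 0, 0],
  [0, 0.0003, -0.0003, 0.0092, 0, 0, 0],
  [0, 0.0003, -0.0003, 0.0092, 0, 0, 0],
  [0, 0, 0, 0, 0, 0, 0],
  [0, 0, 0, 0, 0, 0, 0],
])

```text
time_s: 17.6
ee_pos: [0.5039, 0.3088, 0.038]
eef_rot: [3.141, 0.045, 0.442]
force: [0.8, -0.4, -1.3]
grip_width: 0.0195
grip_force: 60.0
```

servo_tool([
  [60, 0, 0, 0, 0, 0, 0],
  [60, 0, 0, 0, 0, 0, 0],
  [60, 0, 0, 0, 0, 0, 0],
  [60, 0, 0, 0, 0, 0, 0],
  [60, 0, 0, 0, 0, 0, 0],
  [60, 0, 0, -0.02, 0, 0, 0],
  [60, 0, 0, -0.03, 0, 0, 0],
  [60, -0.02, 0, -0.05, 0, 0, 0],
])

```text
time_s: 18.6
ee_pos: [0.4894, 0.3018, 0.1382]
eef_rot: [3.141, 0.048, 0.442]
force: [-0.1, 0.7, 0.6]
grip_width: 0.0562
grip_force: 0.0
```

Run:
```python
from h import *
o=ctrl.get_obs();print(o['ee_pos'],o['eef_rot'],o['force'],o['time_s'])
c=cam('wrist');np.savez('wrist7.npz',**c);X=cloud(c);H=cv2.cvtColor(c['pixels'],cv2.COLOR_RGB2HSV)
save(c,'pics/wrist7.png')
g=((X[...,2]>.055)&(X[...,2]<.075)&(H[...,1]>90)&(X[...,0]>.38)&(X[...,1]>.2)).astype(np.uint8)
k,l,s,ce=cv2.connectedComponentsWithStats(g)
for i in range(1,k):
    if s[i,4]>100:
        q=X[l==i];print('grip',s[i],cv2.minAreaRect((q[:,:2]*1000).astype(np.float32)),np.percentile(q[:,2],[5,50,95]))
d=np.array([.9033,.429]);n=np.array([-.429,.9033])
for a in range(-60,130,15):
    a/=1000; w=X[...,:2]-[.4827,.2987]; g=(abs(w@d-a)<.003)&(abs(w@n)<.007)&(X[...,2]>.02)&(X[...,2]<.08)
    if g.sum()>5: print(a,g.sum(),np.median(w[g]@n),np.median(X[g][:,2]))
```

```text
[0.4894 0.3018 0.1382] [3.1406 0.0479 0.4419] [-0.1032  0.6804  0.604 ] 18.6
grip [ 308  141   24  131 2823] ((484.39398193359375, 299.3556823730469), (122.54490661621094, 19.956951141357422), 25.38434600830078) [0.0644 0.0656 0.0667]
-0.06 31 0.00037453355449608205 0.06545326887042718
-0.045 87 0.00035279551813878317 0.06573494194894128
-0.03 87 0.0003235642779585957 0.0656192547285449
-0.015 93 0.00029143426320957835 0.06568631890613491
0.0 99 0.0002630818007228531 0.06571013816035084
0.015 100 -0.0006409433478150697 0.06564969665184973
0.03 109 -0.0006545780268648695 0.0655750973915192
0.045 115 0.0001773625533991865 0.06586427724452765
0.06 130 0.00015131177338596996 0.06548273876837712
0.075 70 -0.0002855833309893457 0.05884552248721839
0.09 80 -0.0003067730755593658 0.05871251183217571
0.105 73 -0.0007324318533860837 0.05895956513064993
0.12 76 -0.0007458724209144789 0.058460319426854424
```

The pole lies back in its rest (z top 0.0656, centred within 1 mm). Now the hood.

```bash
cat >> h.py <<'E'
YB=-.021; bx=np.array([np.cos(YB),np.sin(YB),0]); BOX=np.array([.4705,-.2893,0])
def hood(th,p):   # tcp pose with grasp point on tongue at hood angle th, tool pitch p
    a=np.arctan2(.030,-.122)-th; r=np.hypot(.122,.03)
    g=BOX+.045*bx+[0,0,.030]+r*np.cos(a)*bx+[0,0,r*np.sin(a)]
    rp=[-np.pi,p,YB]; return g+R.from_euler('xyz',rp).as_matrix()@[0,0,.019],rp
E
python3 - <<'E'
from h import *
g=hood(0,-np.radians(30)); z=R.from_euler('xyz',g[1]).as_matrix()[:,2]
a=(g[0]-.09*z,g[1]); print(g,a)
go(*a,12); rel(*a,*g,6)
E
```

```text
(array([ 0.403 , -0.2879,  0.0435]), [-3.141592653589793, np.float64(-0.5235987755982988), -0.021]) (array([ 0.358 , -0.2869,  0.1215]), [-3.141592653589793, np.float64(-0.5235987755982988), -0.021])
row x12 [-0.0225, 0.0456, -0.0018, -0.0094, 0.046, 0.038] mm 50.9 deg 3.5
row x6 [0.0, 0.0, 0.015, -0.0, 0.0, 0.0] mm 15.0 deg 0.0
```

Run:
```python
from h import *
g=hood(0,-np.radians(30)); z=R.from_euler('xyz',g[1]).as_matrix()[:,2]
a=(g[0]-.09*z,g[1]);m=(np.array([.43,0,.2]),[-np.pi,-.1,.2])
go(*m,8); rel(*m,*a,8)
```

```text
row x8 [-0.0195, 0.0333, -0.0071, -0.0009, 0.0172, 0.0303] mm 39.3 deg 2.0
row x8 [-0.0151, 0.0347, 0.0062, -0.0085, 0.0527, 0.0265] mm 38.3 deg 3.4
```

servo_tool([
  [100, -0.0195, 0.0333, -0.0071, -0.0009, 0.0172, 0.0303],
  [100, -0.0195, 0.0333, -0.0071, -0.0009, 0.0172, 0.0303],
  [100, -0.0195, 0.0333, -0.0071, -0.0009, 0.0172, 0.0303],
  [100, -0.0195, 0.0333, -0.0071, -0.0009, 0.0172, 0.0303],
  [100, -0.0195, 0.0333, -0.0071, -0.0009, 0.0172, 0.0303],
  [100, -0.0195, 0.0333, -0.0071, -0.0009, 0.0172, 0.0303],
  [100, -0.0195, 0.0333, -0.0071, -0.0009, 0.0172, 0.0303],
  [100, -0.0195, 0.0333, -0.0071, -0.0009, 0.0172, 0.0303],
], force=20)

```text
time_s: 19.65
ee_pos: [0.4294, -0.001, 0.1943]
eef_rot: [3.139, -0.095, 0.199]
force: [0.5, -0.1, 0.9]
grip_width: 0.0942
grip_force: 0.0
```

servo_tool([
  [100, -0.0151, 0.0347, 0.0062, -0.0085, 0.0527, 0.0265],
  [100, -0.0151, 0.0347, 0.0062, -0.0085, 0.0527, 0.0265],
  [100, -0.0151, 0.0347, 0.0062, -0.0085, 0.0527, 0.0265],
  [100, -0.0151, 0.0347, 0.0062, -0.0085, 0.0527, 0.0265],
  [100, -0.0151, 0.0347, 0.0062, -0.0085, 0.0527, 0.0265],
  [100, -0.0151, 0.0347, 0.0062, -0.0085, 0.0527, 0.0265],
  [100, -0.0151, 0.0347, 0.0062, -0.0085, 0.0527, 0.0265],
  [100, -0.0151, 0.0347, 0.0062, -0.0085, 0.0527, 0.0265],
])

```text
time_s: 20.65
ee_pos: [0.3569, -0.2888, 0.1165]
eef_rot: [3.136, -0.52, -0.02]
force: [0.2, 0.4, 0.2]
grip_width: 0.0939
grip_force: 0.0
```

servo_tool([
  [100, 0, 0, 0, 0, 0, 0],
  [100, 0, 0, 0, 0, 0, 0],
  [100, 0, 0, 0, 0, 0, 0],
  [100, 0, 0, 0, 0, 0, 0],
  [100, 0, 0, 0, 0, 0, 0],
  [100, 0, 0, 0, 0, 0, 0],
  [100, 0, 0, 0, 0, 0, 0],
  [100, 0, 0, 0, 0, 0, 0],
])

```text
time_s: 21.65
ee_pos: [0.3574, -0.2874, 0.1165]
eef_rot: [3.138, -0.517, -0.019]
force: [-0.1, 0.3, 0.7]
grip_width: 0.094
grip_force: 0.0
```

Run:
```python
from h import *
o=ctrl.get_obs();print(o['ee_pos'],o['eef_rot'],o['qpos'])
go(*hood(0,-np.radians(30)),5)
c=cam('wrist');np.savez('wrist8.npz',**c);X=cloud(c)
for lo,hi,nm,x0,x1 in[(.069,.081,'hoodtop',.4,.6),(.05,.067,'tongue',.34,.425)]:
    g=(X[...,2]>lo)&(X[...,2]<hi)&(X[...,0]>x0)&(X[...,0]<x1)&(X[...,1]<-.25)&(X[...,1]>-.335)
    q=X[g];print(nm,g.sum(),q.mean(0),cv2.minAreaRect((q[:,:2]*1000).astype(np.float32)))
```

```text
[ 0.3574 -0.2874  0.1165] [ 3.1379 -0.5174 -0.0193] [-1.0049  0.0447  2.146   0.6436  0.7528  0.1518]
row x5 [0.0007, -0.0001, 0.0172, 0.0006, 0.0012, 0.0003] mm 17.2 deg 0.1
hoodtop 7971 [ 0.4669 -0.2895  0.0758] ((470.48919677734375, -289.5149841308594), (76.41621398925781, 91.68190002441406), 88.61971282958984)
tongue 1770 [ 0.4    -0.2901  0.0651] ((399.6234436035156, -300.7299499511719), (50.364559173583984, 51.297142028808594), 89.37820434570312)
```

servo_tool([
  [100, 0.0007, 0, 0.0172, 0.0006, 0.0012, 0.0003],
  [100, 0.0007, 0, 0.0172, 0.0006, 0.0012, 0.0003],
  [100, 0.0007, 0, 0.0172, 0.0006, 0.0012, 0.0003],
  [100, 0.0007, 0, 0.0172, 0.0006, 0.0012, 0.0003],
  [100, 0.0007, 0, 0.0172, 0.0006, 0.0012, 0.0003],
  [100, 0, 0, 0, 0, 0, 0],
  [0, 0, 0, 0, 0, 0, 0],
  [0, 0, 0, 0, 0, 0, 0],
])

```text
time_s: 22.7
ee_pos: [0.4031, -0.2888, 0.0442]
eef_rot: [3.141, -0.524, -0.021]
force: [-0.2, 0.1, -0.4]
grip_width: 0.0773
grip_force: 0.0
```

servo_tool([
  [0, 0, 0, 0, 0, 0, 0],
  [0, 0, 0, 0, 0, 0, 0],
  [0, 0, 0, 0, 0, 0, 0],
  [0, 0, 0, 0, 0, 0, 0],
  [0, 0, 0, 0, 0, 0, 0],
  [0, 0, 0, 0, 0, 0, 0],
  [0, 0, 0, 0, 0, 0, 0],
  [0, 0, 0, 0, 0, 0, 0],
])

```text
time_s: 23.7
ee_pos: [0.4032, -0.2885, 0.0436]
eef_rot: [-3.141, -0.523, -0.021]
force: [0.5, -0.2, -0.4]
grip_width: 0.0249
grip_force: 20.0
```

Run:
```python
from h import *
o=ctrl.get_obs();print(o['ee_pos'],o['eef_rot'],o['grip_force'],o['force'])
t=[0,.45,.9,1.35];p0=-np.radians(30)
for a,b in zip(t,t[1:]): rel(*hood(a,p0+.75*a),*hood(b,p0+.75*b),4)
```

```text
[ 0.4032 -0.2885  0.0436] [-3.1415 -0.5234 -0.0211] 19.99982178211212 [ 0.5104 -0.1647 -0.3608]
row x4 [0.0091, 0.0, -0.0092, -0.0, -0.0844, 0.0] mm 13.0 deg 4.8
row x4 [0.0101, -0.0, -0.008, -0.0, -0.0844, 0.0] mm 12.8 deg 4.8
row x4 [0.0109, -0.0, -0.0066, -0.0, -0.0844, 0.0] mm 12.7 deg 4.8
```

servo_tool([
  [0, 0.0091, 0, -0.0092, 0, -0.0844, 0],
  [0, 0.0091, 0, -0.0092, 0, -0.0844, 0],
  [0, 0.0091, 0, -0.0092, 0, -0.0844, 0],
  [0, 0.0091, 0, -0.0092, 0, -0.0844, 0],
  [0, 0.0101, 0, -0.008, 0, -0.0844, 0],
  [0, 0.0101, 0, -0.008, 0, -0.0844, 0],
  [0, 0.0101, 0, -0.008, 0, -0.0844, 0],
  [0, 0.0101, 0, -0.008, 0, -0.0844, 0],
])

```text
time_s: 24.7
ee_pos: [0.4608, -0.2897, 0.1252]
eef_rot: [3.142, 0.155, -0.021]
force: [3.5, -4.7, -14.1]
grip_width: 0.025
grip_force: 20.0
```

servo_tool([
  [0, 0.0109, 0, -0.0066, 0, -0.0844, 0],
  [0, 0.0109, 0, -0.0066, 0, -0.0844, 0],
  [0, 0.0109, 0, -0.0066, 0, -0.0844, 0],
  [0, 0.0109, 0, -0.0066, 0, -0.0844, 0],
  [0, 0, 0, 0, 0, 0, 0],
  [0, 0, 0, 0, 0, 0, 0],
  [0, 0, 0, 0, 0, 0, 0],
  [0, 0, 0, 0, 0, 0, 0],
])

```text
time_s: 25.7
ee_pos: [0.5092, -0.2908, 0.1379]
eef_rot: [-3.141, 0.49, -0.021]
force: [-0.5, -4.9, -19.2]
grip_width: 0.0247
grip_force: 20.0
```

Run:
```python
from h import *
o=ctrl.get_obs();print(o['ee_pos'],o['eef_rot'],o['grip_force'],o['force'],o['qpos'])
print(hood(1.35,-np.radians(30)+.75*1.35))
c=cam('scene');np.savez('scene9.npz',**c);save(c,'pics/s9.png',(220,80,380,200),4)
```

```text
[ 0.5092 -0.2908  0.1379] [-3.1409  0.4899 -0.0208] 20.00076949596405 [ -0.5464  -4.8716 -19.167 ] [-0.4845  0.7239  1.1253 -0.2142  1.734   1.12  ]
(array([ 0.5091, -0.2901,  0.1388]), [-3.141592653589793, np.float64(0.48890122440170136), -0.021])
```

View pics/s9.png

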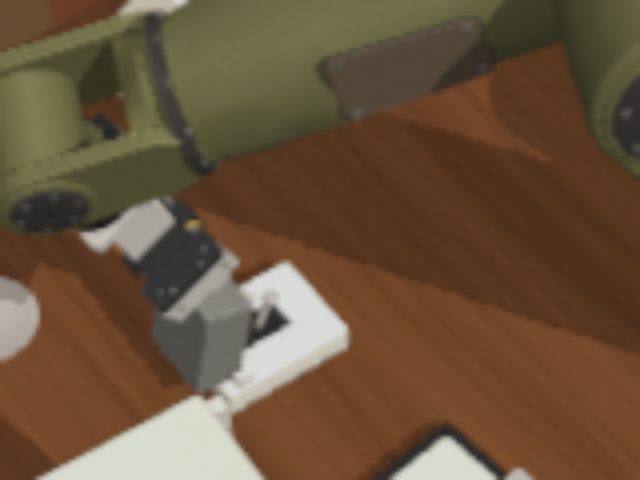

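The view shows the hood standing open at (205,335), gripped by its tongue, with the toggle exposed at (265,315). Next I'll release, back off and go to the toggle.

servo_tool([
  [50, 0, 0, 0, 0, 0, 0],
  [50, 0, 0, 0, 0, 0, 0],
  [50, 0, 0, 0, 0, 0, 0],
  [50, 0, 0, -0.012, 0, 0, 0],
  [50, 0, 0, -0.02, 0, 0, 0],
  [50, 0, 0, -0.025, 0, 0, 0],
  [50, 0, 0, -0.025, 0, 0, 0],
  [50, 0, 0, 0, 0, 0, 0],
])

```text
time_s: 26.75
ee_pos: [0.5492, -0.2916, 0.213]
eef_rot: [3.14, 0.486, -0.021]
force: [0.6, -0.2, -0.7]
grip_width: 0.047
grip_force: 0.0
```

Run:
```python
from h import *
o=ctrl.get_obs();print(o['ee_pos'],o['eef_rot'],o['force'])
p=-np.radians(25);rp=[-np.pi,p,YB]
m=(BOX-.05*bx+[0,0,.19],[-np.pi,-.1,YB]); a=(BOX-.05*bx+[0,0,.10],rp); b=(BOX-.045*bx+[0,0,.042],rp)
go(*m,5);rel(*m,*a,3);rel(*a,*b,4)
c=cam('scene');X=cloud(c)
g=(X[...,0]>.4)&(X[...,0]<.6)&(X[...,1]<-.25)&(X[...,1]>-.335)&(X[...,2]>.033)&(X[...,2]<.075)
print(g.sum())
g2=g&(abs(X[...,0]-.47)<.03)&(abs(X[...,1]+.289)<.02);print(X[g2][:20])
```

```text
[ 0.5492 -0.2916  0.213 ] [ 3.14    0.4861 -0.0212] [ 0.5915 -0.2005 -0.7264]
row x5 [-0.0241, -0.0001, 0.011, 0.0003, 0.1172, 0.0001] mm 26.5 deg 6.7
row x3 [-0.0063, 0.0, 0.0295, 0.0, 0.1121, -0.0] mm 30.1 deg 6.4
row x4 [-0.005, 0.0, 0.0137, -0.0, 0.0, -0.0] mm 14.6 deg 0.0
238
[[ 0.4579 -0.2929  0.0625]
 [ 0.4542 -0.2921  0.0605]
 [ 0.4534 -0.2866  0.0654]
 [ 0.4606 -0.289   0.0627]
 [ 0.4569 -0.2884  0.0605]
 [ 0.4543 -0.2858  0.0611]
 [ 0.4506 -0.2851  0.059 ]
 [ 0.4639 -0.2841  0.0646]
 [ 0.4604 -0.2831  0.063 ]
 [ 0.4562 -0.2833  0.0595]
 [ 0.4437 -0.2969  0.0358]
 [ 0.4629 -0.2864  0.0558]
 [ 0.4604 -0.2838  0.0564]
 [ 0.4507 -0.2929  0.0395]
 [ 0.4455 -0.2945  0.0339]
 [ 0.4628 -0.3013  0.0346]
 [ 0.4662 -0.2885  0.0504]
 [ 0.4623 -0.2881  0.0477]
 [ 0.4594 -0.286   0.0476]
 [ 0.4458 -0.2879  0.035 ]]
```

servo_tool([
  [0, -0.0241, 0, 0.011, 0, 0.1172, 0],
  [0, -0.0241, 0, 0.011, 0, 0.1172, 0],
  [0, -0.0241, 0, 0.011, 0, 0.1172, 0],
  [0, -0.0241, 0, 0.011, 0, 0.1172, 0],
  [0, -0.0241, 0, 0.011, 0, 0.1172, 0],
  [0, -0.0063, 0, 0.0295, 0, 0.1121, 0],
  [0, -0.0063, 0, 0.0295, 0, 0.1121, 0],
  [0, -0.0063, 0, 0.0295, 0, 0.1121, 0],
])

```text
time_s: 27.8
ee_pos: [0.4182, -0.2886, 0.0975]
eef_rot: [3.141, -0.435, -0.023]
force: [1.8, 0.6, -0.7]
grip_width: 0.0006
grip_force: 0.0
```

servo_tool([
  [0, -0.005, 0, 0.0137, 0, 0, 0],
  [0, -0.005, 0, 0.0137, 0, 0, 0],
  [0, 0, 0, 0, 0, 0, 0],
  [0, 0, 0, 0, 0, 0, 0],
  [0, 0, 0, 0, 0, 0, 0],
  [0, 0, 0, 0, 0, 0, 0],
  [0, 0, 0, 0, 0, 0, 0],
  [0, 0, 0, 0, 0, 0, 0],
])

```text
time_s: 28.8
ee_pos: [0.4218, -0.2889, 0.0697]
eef_rot: [3.142, -0.433, -0.021]
force: [-0.7, -0.8, -0.0]
grip_width: 0.0005
grip_force: 0.0
```

Run:
```python
from h import *
o=ctrl.get_obs();print(o['ee_pos'],o['eef_rot'],o['force'],o['grip_width'])
rp=[-np.pi,-np.radians(25),YB]
b=(BOX-.045*bx+[0,0,.042],rp);d=(BOX-.02*bx+[0,0,.042],rp);go(*b,3);rel(*b,*d,2)
c=cam('wrist');save(c,'pics/w10.png');np.savez('w10.npz',**c)
```

```text
[ 0.4218 -0.2889  0.0697] [ 3.1416 -0.433  -0.0209] [-0.7455 -0.7695 -0.0479] 0.0005072512008306453
row x3 [-0.0028, -0.0002, 0.0089, 0.0, 0.0011, 0.0] mm 9.3 deg 0.1
row x2 [0.0113, 0.0, 0.0053, -0.0, 0.0, -0.0] mm 12.5 deg 0.0
```

servo_tool([
  [0, -0.0028, -0.0002, 0.0089, 0, 0, 0],
  [0, -0.0028, -0.0002, 0.0089, 0, 0, 0],
  [0, -0.0028, -0.0002, 0.0089, 0, 0, 0],
  [0, 0, 0, 0, 0, 0, 0],
  [0, 0.0091, 0, 0.0042, 0, 0, 0],
  [0, 0.0091, 0, 0.0042, 0, 0, 0],
  [0, 0.0091, 0, 0.0042, 0, 0, 0],
  [0, 0.0063, 0, 0.003, 0, 0, 0],
])

```text
time_s: 29.85
ee_pos: [0.4633, -0.2892, 0.042]
eef_rot: [3.141, -0.433, -0.02]
force: [-1.9, -0.3, 1.4]
grip_width: 0.0006
grip_force: 1.4
```

servo_tool([
  [0, 0.0018, 0, 0.0008, 0, 0, 0],
  [0, 0.0018, 0, 0.0008, 0, 0, 0],
  [0, 0.0009, 0, 0.0004, 0, 0, 0],
  [0, 0, 0, 0, 0, 0, 0],
  [0, 0, 0, 0, 0, 0, 0],
  [0, 0, 0, 0, 0, 0, 0],
  [0, 0, 0, 0, 0, 0, 0],
  [0, 0, 0, 0, 0, 0, 0],
])

```text
time_s: 30.85
ee_pos: [0.4663, -0.2891, 0.0414]
eef_rot: [-3.141, -0.431, -0.021]
force: [-13.6, -1.5, 5.7]
grip_width: 0.0006
grip_force: 6.3
```

Run:
```python
from h import *
o=ctrl.get_obs();print(o['ee_pos'],(o['ee_pos']-BOX)@bx,o['force'])
```

```text
[ 0.4663 -0.2891  0.0414] -0.0042373094742584605 [-13.5716  -1.4989   5.725 ]
```

servo_tool([
  [0, -0.0113, 0, -0.0053, 0, 0, 0],
  [0, -0.0113, 0, -0.0053, 0, 0, 0],
  [0, -0.0113, 0, -0.0053, 0, 0, 0],
  [0, -0.005, 0, -0.0137, 0, 0, 0],
  [0, 0.005, 0, -0.0137, 0, 0, 0],
  [0, 0.005, 0, -0.0137, 0, 0, 0],
  [0, 0.005, 0, -0.0137, 0, 0, 0],
  [0, 0, 0, 0, 0, 0, 0],
])

```text
time_s: 31.85
ee_pos: [0.4165, -0.2885, 0.0974]
eef_rot: [3.14, -0.435, -0.02]
force: [1.2, -0.2, -0.6]
grip_width: 0.0004
grip_force: 0.0
```

Run:
```python
from h import *
o=ctrl.get_obs();print(o['ee_pos'],o['eef_rot'],(o['ee_pos']-BOX)@bx,o['force'])
c=cam('scene');X=cloud(c)
g=(abs(X[...,0]-.47)<.035)&(abs(X[...,1]+.289)<.02)&(X[...,2]>.04)&(X[...,2]<.075);print(X[g])
# hood angle: tongue points
c2=cam('wrist');X=cloud(c2);save(c2,'pics/w11.png')
g=(abs(X[...,1]+.29)<.011)&(X[...,2]>.14)&(X[...,0]>.44)&(X[...,0]<.58);q=X[g];print('tongue',g.sum(), q.min(0) if len(q) else 0,q.max(0) if len(q) else 0,np.median(q,0) if len(q) else 0)
print('pred tongue pt',hood(1.35,0)[0]+[0,0,.019])
m=(BOX-.05*bx+[0,0,.20],[-np.pi,0,YB]); t=hood(1.35,.489); z=R.from_euler('xyz',t[1]).as_matrix()[:,2]; f=(t[0]-.08*z,t[1])
go(*m,4);rel(*m,*f,4);rel(*f,*t,5)
```

```text
[ 0.4165 -0.2885  0.0974] [ 3.1397 -0.4346 -0.02  ] -0.054033062854104676 [ 1.1974 -0.1615 -0.6486]
[[ 0.4746 -0.2889  0.0508]
 [ 0.4783 -0.2833  0.0537]
 [ 0.4764 -0.2873  0.0422]
 [ 0.4742 -0.2841  0.0439]]
tongue 2498 [ 0.5078 -0.301   0.14  ] [ 0.5188 -0.279   0.1768] [ 0.5121 -0.2902  0.1696]
pred tongue pt [ 0.518  -0.2903  0.1556]
row x4 [0.0081, 0.0, -0.0249, -0.0, -0.1083, 0.0] mm 26.2 deg 6.2
row x4 [0.0309, 0.0, -0.0082, -0.0, -0.1222, 0.0] mm 31.9 deg 7.0
row x5 [-0.0, 0.0, 0.016, 0.0, 0.0, -0.0] mm 16.0 deg 0.0
```

servo_tool([
  [50, 0.0081, 0, -0.0249, 0, -0.1083, 0],
  [50, 0.0081, 0, -0.0249, 0, -0.1083, 0],
  [50, 0.0081, 0, -0.0249, 0, -0.1083, 0],
  [50, 0.0081, 0, -0.0249, 0, -0.1083, 0],
  [50, 0.0309, 0, -0.0082, 0, -0.1222, 0],
  [50, 0.0309, 0, -0.0082, 0, -0.1222, 0],
  [50, 0.0309, 0, -0.0082, 0, -0.1222, 0],
  [50, 0.0309, 0, -0.0082, 0, -0.1222, 0],
])

```text
time_s: 32.95
ee_pos: [0.5479, -0.2906, 0.209]
eef_rot: [-3.142, 0.493, -0.021]
force: [-1.0, 0.1, 0.9]
grip_width: 0.0469
grip_force: 0.0
```

servo_tool([
  [50, 0, 0, 0, 0, 0, 0],
  [50, 0, 0, 0, 0, 0, 0],
  [50, 0, 0, 0, 0, 0, 0],
  [50, 0, 0, 0, 0, 0, 0],
  [50, 0, 0, 0, 0, 0, 0],
  [50, 0, 0, 0, 0, 0, 0],
  [50, 0, 0, 0, 0, 0, 0],
  [50, 0, 0, 0, 0, 0, 0],
])

```text
time_s: 33.95
ee_pos: [0.5468, -0.2909, 0.2094]
eef_rot: [-3.141, 0.489, -0.021]
force: [0.8, 1.0, -0.4]
grip_width: 0.0469
grip_force: 0.0
```

Run:
```python
from h import *
o=ctrl.get_obs();print(o['ee_pos'],o['eef_rot'],o['grip_width'],o['force'])
go(*hood(1.35,.489),5)
t=[1.35,.9,.45,0,-.02];p0=-np.radians(30)
for a,b in zip(t,t[1:]): rel(*hood(a,p0+.75*a),*hood(b,p0+.75*b),4)
```

```text
[ 0.5468 -0.2909  0.2094] [-3.1415  0.4892 -0.0209] 0.04688389122619778 [ 0.7949  0.953  -0.416 ]
row x5 [-0.0, 0.0, 0.016, -0.0, 0.0, 0.0] mm 16.0 deg 0.0
row x4 [-0.0103, 0.0, 0.0075, 0.0, 0.0844, -0.0] mm 12.7 deg 4.8
row x4 [-0.0093, 0.0, 0.0088, 0.0, 0.0844, -0.0] mm 12.8 deg 4.8
row x4 [-0.0083, -0.0, 0.01, -0.0, 0.0844, -0.0] mm 13.0 deg 4.8
row x4 [-0.0004, 0.0, 0.0005, 0.0, 0.0037, -0.0] mm 0.6 deg 0.2
```

servo_tool([
  [50, 0, 0, 0.016, 0, 0, 0],
  [50, 0, 0, 0.016, 0, 0, 0],
  [50, 0, 0, 0.016, 0, 0, 0],
  [50, 0, 0, 0.016, 0, 0, 0],
  [50, 0, 0, 0.016, 0, 0, 0],
  [0, 0, 0, 0, 0, 0, 0],
  [0, 0, 0, 0, 0, 0, 0],
  [0, 0, 0, 0, 0, 0, 0],
], force=15)

```text
time_s: 34.95
ee_pos: [0.5097, -0.2908, 0.1396]
eef_rot: [3.14, 0.488, -0.022]
force: [1.2, -3.2, 1.4]
grip_width: 0.0251
grip_force: 15.0
```

servo_tool([
  [0, 0, 0, 0, 0, 0, 0],
  [0, 0, 0, 0, 0, 0, 0],
  [0, -0.0103, 0, 0.0075, 0, 0.0844, 0],
  [0, -0.0103, 0, 0.0075, 0, 0.0844, 0],
  [0, -0.0103, 0, 0.0075, 0, 0.0844, 0],
  [0, -0.0103, 0, 0.0075, 0, 0.0844, 0],
  [0, -0.0093, 0, 0.0088, 0, 0.0844, 0],
  [0, -0.0093, 0, 0.0088, 0, 0.0844, 0],
])

```text
time_s: 35.95
ee_pos: [0.4402, -0.2893, 0.1114]
eef_rot: [3.139, -0.022, -0.021]
force: [0.5, -1.1, 2.0]
grip_width: 0.025
grip_force: 15.0
```

servo_tool([
  [0, -0.0093, 0, 0.0088, 0, 0.0844, 0],
  [0, -0.0093, 0, 0.0088, 0, 0.0844, 0],
  [0, -0.0083, 0, 0.01, 0, 0.0844, 0],
  [0, -0.0083, 0, 0.01, 0, 0.0844, 0],
  [0, -0.0083, 0, 0.01, 0, 0.0844, 0],
  [0, -0.0083, 0, 0.01, 0, 0.0844, 0],
  [0, 0, 0, 0, 0, 0, 0],
  [0, 0, 0, 0, 0, 0, 0],
])

```text
time_s: 36.95
ee_pos: [0.4035, -0.2884, 0.0437]
eef_rot: [3.14, -0.524, -0.021]
force: [-3.9, -2.6, 0.8]
grip_width: 0.0251
grip_force: 15.0
```

Run:
```python
from h import *
o=ctrl.get_obs();print(o['ee_pos'],o['eef_rot'],o['grip_width'],o['force'])
print(hood(0,-np.radians(30)))
c=cam('wrist');X=cloud(c)
g=(X[...,2]>.06)&(X[...,2]<.11)&(X[...,0]>.435)&(X[...,0]<.505)&(X[...,1]<-.26)&(X[...,1]>-.32);q=X[g];print('top',g.sum(),np.polyfit(q[:,0],q[:,2],1) if len(q)>10 else 0,np.median(q,0))
```

```text
[ 0.4035 -0.2884  0.0437] [ 3.1405 -0.5239 -0.0206] 0.025129791586146845 [-3.8972 -2.5639  0.7645]
(array([ 0.403 , -0.2879,  0.0435]), [-3.141592653589793, np.float64(-0.5235987755982988), -0.021])
top 10077 [-0.0031  0.0774] [ 0.4671 -0.2899  0.076 ]
```

servo_tool([
  [80, 0, 0, 0, 0, 0, 0],
  [80, 0, 0, 0, 0, 0, 0],
  [80, 0, 0, 0, 0, 0, 0],
  [80, 0, 0, 0, 0, 0, 0],
  [80, 0, 0, 0, 0, 0, 0],
  [80, 0, 0, -0.02, 0, 0, 0],
  [80, 0, 0, -0.03, 0, 0, 0],
  [80, 0, 0, -0.03, 0, 0, 0],
])

```text
time_s: 38.0
ee_pos: [0.3627, -0.2869, 0.1132]
eef_rot: [-3.141, -0.523, -0.021]
force: [0.4, 0.8, -0.2]
grip_width: 0.0752
grip_force: 0.0
```

servo_tool([
  [80, 0, 0, -0.03, 0, 0, 0],
  [80, 0, 0, -0.03, 0, 0.05, 0],
  [80, 0, 0, -0.02, 0, 0.05, 0],
  [80, 0, 0, 0, 0, 0, 0],
  [80, 0, 0, 0, 0, 0, 0],
  [80, 0, 0, 0, 0, 0, 0],
  [80, 0, 0, 0, 0, 0, 0],
  [80, 0, 0, 0, 0, 0, 0],
])

```text
time_s: 39.0
ee_pos: [0.3226, -0.2861, 0.1811]
eef_rot: [-3.141, -0.623, -0.021]
force: [-0.2, 0.3, -0.5]
grip_width: 0.075
grip_force: 0.0
```

Run:
```python
from h import *
o=ctrl.get_obs();print(o['ee_pos'],o['eef_rot'],o['force'],o['time_s'])
c=cam('wrist');X=cloud(c)
g=(X[...,2]>.06)&(X[...,2]<.11)&(X[...,0]>.435)&(X[...,0]<.505)&(X[...,1]<-.26)&(X[...,1]>-.32);q=X[g];print('top',g.sum(),np.polyfit(q[:,0],q[:,2],1),np.median(q,0))
s=cam('side');X=cloud(s)
g=(X[...,2]>.12)&(X[...,2]<.3)&(X[...,0]>.56)&(X[...,0]<.645)&(X[...,1]>0.06)&(X[...,1]<.16);q=X[g];print('ring',g.sum(),np.median(q,0))
s=cam('scene');X=cloud(s);H=cv2.cvtColor(s['pixels'],cv2.COLOR_RGB2HSV)
g=(H[...,1]>90)&(X[...,2]>.047)&(X[...,2]<.085)&(abs(X[...,0]-.48)<.09)&(abs(X[...,1]-.3)<.08);q=X[g];print('pole',cv2.minAreaRect((q[:,:2]*1000).astype(np.float32)),np.median(q[:,2]))
p=s['pixels'].astype(int);z=np.load('scene0.npz')['pixels'].astype(int);save(s,'pics/end.png')
```

```text
[ 0.3226 -0.2861  0.1811] [-3.1409 -0.6234 -0.021 ] [-0.1798  0.2852 -0.4608] 39.0
top 2617 [-0.0024  0.0772] [ 0.4677 -0.29    0.0761]
ring 77 [0.6161 0.1091 0.1577]
pole ((481.8853759765625, 298.032958984375), (125.58294677734375, 23.37080955505371), 27.002628326416016) 0.06440178866396151
```

View pics/end.png

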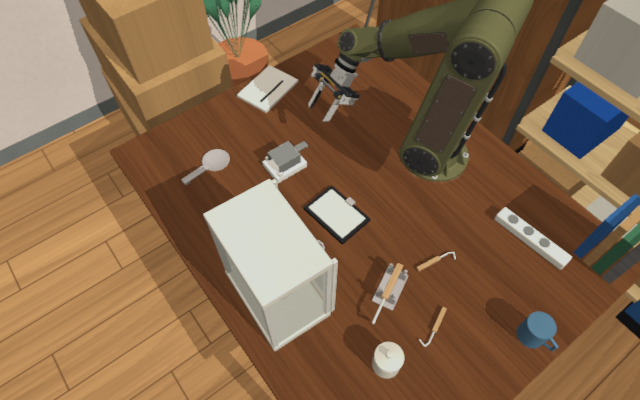

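The final view shows the hood shut (287,155), the pole in its rest (390,288), the ring lowered out of sight, and the bystanders where they were. Handing in.

```bash
python3 -c "
from station import ctrl
print(ctrl.hand_in())"
```

```text
the job is handed in; nothing more can be done
None
```

I handed the job in at about 39 s: the shutter is on its stop, the pole lies back in its rest with the hook down, the hood is shut, and the bystanders look unmoved. The toggle was pushed over to its stop but is now out of sight under the hood, and no verdict was returned.

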